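Take the left-hand-threaded rotor nut off a bench centrifuge

ROBOT

A 7-joint arm with a two-finger parallel gripper is mounted at the origin on the work surface. World frame = base frame: x ahead of the robot, y to its left, z up, the work surface at z = 0. Lengths are in m, angles in rad, forces in N, time in s.
With the tool pointing down it reaches from about 0.4 to 0.875 m from the base axis. Payload 19.3 kg.
Tool frame: the origin (TCP) lies at the very end of the fingers, on their centre line; the grasp point (between the pads) lies 19 mm behind it; z points along the fingers, x is the direction in which the jaws open and shut, and the axes are right-handed (so a half turn about z gives the same grasp; the last joint's range is limited). The gripper opens to 85 mm and grips with 20 to 120 N. Pads are 22 mm wide; open, the fingers measure 114 mm over their backs; the gripper's body (76 mm by 85 mm) begins 54 mm behind the grasp point. The pads swing forward as they close: fully open they stand 13 mm farther back than shut.
Start: joints at [-1.172, 0.521, -0.036, 1.599, 0.021, 1.021, -0.113], TCP at [0.282, 0.558, 0.231] pointing down, gripper open.
Joint ranges: [-2.91, 2.91], [-0.3, 2.13], [-1.5, 1.42], [0.17, 2.43], [-1.26, 4.41], [0.16, 1.93], [-2.52, 2.52]. Speed limits (rad/s): [1.89, 1.89, 2.39, 2.39, 3.01, 3.01, 3.01].

INTERFACE

Orientations are given as [roll, pitch, yaw] about the fixed x, y, z axes, in that order (R = Rz(yaw) Ry(pitch) Rx(roll)).
In Python, from workcell import bot gives the robot as it stands.
- The arm moves only by the tool jog_arm, never from a script. Its argument "increments" is a list of rows, each an object of numbers: "wx", "wy", "wz": the turn, a rotation vector about the tool's x, y, z in degrees; "x", "y", "z": the shift along the tool's x, y, z in cm; "claw": the opening in per cent of the stroke, from 0 (shut) to 100 (fully open). A call has 1 to 10 rows; each row is the pose to reach, as a shift and turn from the pose measured when the call began, along the tool's axes at that moment; what a row does not reach only later rows make up. A row lasts 1/8 s, in which the tool goes at most 62.5 mm and 10.7 degrees, less where a joint would pass 70% of its speed; a pose out of reach is approached as far as the arm can. A call with a gripper value outside its range is refused whole. The fingers move at their own pace and stop on an object; "squeeze" is the grip in N (left out, the last holds). Time passes only in rows, so rows that repeat a pose let the fingers close. It gives the time, the measured TCP pose, the force and the opening at its end, in the units of the state.
- bot.observe(): the state, without advancing time (a new reading comes with each control period).
- bot.grab_frame(name): name is "scene" or "side" or "wrist"; returns a dict with "pixels" (400x640x3 uint8, red, green, blue), "fov_y" (degrees; the focal length in pixels is half the picture's height over the tangent of half this angle, whatever the lens; pixels are square), "cx", "cy" (the principal point, pixels), "k1" (the pictures are not rectified: a ray, as slopes to the right and down, at radius r is drawn at 1 + k1 r^2 times it, then the intrinsics apply), "origin" and "orientation" of the camera in the world. Camera axes: x right, y down, z forward; pixel columns grow to the right and rows downward; lengths in m; the calibration is good to about 2 mm. A picture is of the moment at which its call begins. There is no depth.
- bot.job_done(): hands the job in, once; it reports no verdict.
The state is a dict: "clock": time; "qpos": joint angles; "qd": joint speeds; "joint_efforts": joint torques, N m; "position": TCP position; "tool_rot": TCP orientation; "force": force on the tool from outside, world axes, zero at the start; "moment": the same for the moment, N m; "grip_width": finger opening in m.
Only numpy, scipy, OpenCV 4.12 (cv2) and the standard library are available. Lean on these libraries where they do the work, as an engineer would, in place of code of your own. Each camera call takes 0.05 s, during which the arm holds its last target.

TASK

The centrifuge rotor has to come out for cleaning, so take off the big hexagonal nut that holds it: it has a left-hand (reverse) thread, so unscrew it the opposite way from normal, in several grips, lift it off the spindle and park it fully home over the post in the tray, lying flat on the post's shoulder, then let go. The thread is easily damaged: feel your way, let the nut climb as it turns, and never pull, push or side-load it hard; put it down gently and leave the things standing around alone.

Things in the scene. Friction and masses are not known exactly. Their poses are not given: they have to be found in the camera images.
- nut_center (a point): Centre (half-way up) of the loose steel hexagonal nut, 48 mm across flats, 55 mm across corners, 26 mm high, about 150 g, with a through bore. Its z axis is the nut's axis (up); its x axis is square to one pair of flats, further flats follow every 60 degrees. Two small lugs inside, 5 mm above its underside, run in the thread and leave a free bore 19.6 mm wide.
- hub_top (a point): Point on the spindle axis at the top of the rotor hub, 110 mm above the bench; the nut starts seated on it, axes shared. The hub is 40 mm across, 18 mm above the flat rotor deck. The upright spindle rises 30 mm above this point: core 18 mm across, thread 25 mm across up to about 20 mm above this point, plain above. Rotor and spindle are locked and do not turn.
- centrifuge: White round bench centrifuge without its lid, fixed to the bench, 230 mm across; origin under its centre on the bench. Its rim is 100 mm high round a bowl 164 mm across, holding the aluminium rotor (deck 132 mm across, 92 mm above the bench). A panel sticks out to 130 mm from the axis along its -x. Its thread bears about 40 N in all (pull, side load, jamming).
- nut: The same nut, origin at the centre of its underside. It comes free after about half to three quarters of a turn clockwise from above (nothing marks where), climbing steeply as it turns, with up to 3 mm of axial play. Until then it cannot be pulled up beyond this play; anticlockwise it only jams on the hub. Let go, it stays where it is.
- post_shoulder (a point): Centre of the top of the 40 mm wide round shoulder in the tray, 22 mm above the bench and 18 mm above the tray floor; a vertical post 17.2 mm in diameter with a tapered tip rises 25 mm above it. The parked nut lies on the shoulder with the post in its bore, so its centre is 13 mm above this point. It bears about 30 N.
- tray: Square aluminium tray 140 x 140 mm, fixed to the bench, rim 16 mm high, walls 4 mm; origin under its centre on the bench.
- vial_a: Small capped glass vial, 27 mm across, 63 mm high, standing; origin under its centre. Leave alone.
- vial_b: Another such vial. Leave alone.
- jar: Jar 60 mm across, 75 mm high with a black cap; origin under its centre. Leave alone.
- slide_box: Flat grey slide box 85 x 60 x 30 mm lying on the bench; origin under its centre. Leave alone.
Mind the look-alikes: they are no part of the job. Of the things that look like the tray, take the one that is farthest from the robot's base at the start.

How it is judged:
On the way:
1. the nut is unscrewed and lifted clear of the spindle's tip (z of nut in the frame of hub_top above 0.034 m), for 0.1 s.
At the end, for the whole second after the job is handed in: The nut rests over the post in the tray, same side up, its underside within 2 mm of the shoulder's height, within 4 mm of the post's axis, tilted less than 0.06 rad, at rest and released (horizontal distance between nut and post_shoulder below 0.004 m and z of nut in the frame of post_shoulder between -0.002 and 0.002 m and angle between nut's own z axis and vertical below 0.06 rad and linear speed of nut below 0.02 m/s); the robot touches nothing.
It fails at once if the nut is forced on the spindle or hub (contact forces adding up to more than 45 N) (contact force between nut and centrifuge above 45 N).
It fails at once if the gripper presses on the centrifuge itself with more than 25 N (contact force between the fingers and centrifuge above 25 N).
It fails at once if the nut is dropped or pressed hard on the tray (more than 32 N) (contact force between nut and tray above 32 N).
It fails at once if a bystander is moved by more than 30 mm (distance of any of vial_a, vial_b, jar, slide_box from where it was at the start of the episode above 0.03 m).
It also fails if it takes over 69 s, if anything falls off the work surface, if the arm or the gripper's body presses on something with over 40 N, if the wrist force passes 120 N, or if a joint passes its speed limit or range.

## Working session

There is one attempt and no reset: what is moved stays moved. The work goes in short steps, Python scripts to look and compute and a tool call to move; the robot and the scene stay as the last step left them, time stands still between calls to the robot, and variables do not carry over. Pictures are saved under pics/ and viewed, and the job is handed in when it is done.

Besides the shell and the picture viewer there is one more tool, called after "Request:" as name([rows], argument=value, ...), one row to a line, values as JSON. jog_arm: Moves the arm, as the interface text tells. Its arguments: {"type":"object","properties":{"increments":{"type":"array","items":{"type":"object","properties":{"wx":{"type":"number"},"wy":{"type":"number"},"wz":{"type":"number"},"x":{"type":"number"},"y":{"type":"number"},"z":{"type":"number"},"claw":{"type":"number"}}}},"squeeze":{"type":"number"}},"required":["increments"]}

```bash
ls; mkdir -p pics; cat > h.py <<'E'
import numpy as np, cv2
from workcell import bot
def K(f):
    h,w=f["pixels"].shape[:2]; F=h/2/np.tan(np.radians(f["fov_y"])/2); return F
def Rm(o):
    r,p,y=o; c,s=np.cos,np.sin
    return np.array([[c(y),-s(y),0],[s(y),c(y),0],[0,0,1]])@np.array([[c(p),0,s(p)],[0,1,0],[-s(p),0,c(p)]])@np.array([[1,0,0],[0,c(r),-s(r)],[0,s(r),c(r)]])
def ray(f,u,v):
    F=K(f); d=np.array([(u-f["cx"])/F,(v-f["cy"])/F]); rd=np.hypot(*d); r=rd
    for _ in range(30): r=rd/(1+f["k1"]*r*r)
    d=d*(r/rd if rd>0 else 1); v=Rm(f["orientation"])@np.array([d[0],d[1],1]); return v/np.linalg.norm(v)
def onz(f,u,v,z):
    o=np.array(f["origin"]); d=ray(f,u,v); return o+d*(z-o[2])/d[2]
def proj(f,P):
    p=Rm(f["orientation"]).T@(np.array(P)-np.array(f["origin"])); s=p[:2]/p[2]; s=s*(1+f["k1"]*(s@s)); return s*K(f)+[f["cx"],f["cy"]]
def grab(n,name=None):
    f=bot.grab_frame(n)
    if name: cv2.imwrite(f"pics/{name}.png",cv2.cvtColor(f["pixels"],cv2.COLOR_RGB2BGR))
    import pickle; pickle.dump(f,open(f"pics/{name}.pkl","wb"))
    return f
E
python3 - <<'E'
from h import *
for n in ["scene","side","wrist"]:
    f=grab(n,n+"0"); print(n,{k:np.round(f[k],4).tolist() for k in f if k!="pixels"})
print(bot.observe())
E
```

```text
pics
scene {'fov_y': 51.0423, 'cx': 318.3408, 'cy': 195.4504, 'k1': -0.0931, 'origin': [1.0022, 0.7293, 0.7884], 'orientation': [-2.2532, -0.0089, 2.5671]}
side {'fov_y': 42.7543, 'cx': 318.6368, 'cy': 203.5317, 'k1': -0.1354, 'origin': [-0.2083, -0.9688, 0.9778], 'orientation': [-2.1936, -0.0049, -0.6489]}
wrist {'fov_y': 64.4028, 'cx': 318.9719, 'cy': 199.8883, 'k1': -0.0519, 'origin': [0.2178, 0.5909, 0.3722], 'orientation': [2.8507, 0.0012, 1.1023]}
{'clock': 0.15, 'qpos': array([-1.17219827,  0.52187745, -0.03633024,  1.59983914,  0.02121546,
        1.02110904, -0.11281115]), 'qd': array([-0.00094335, -0.00261493,  0.0001221 , -0.00026324,  0.00030652,
       -0.00013312, -0.00029755]), 'joint_efforts': array([ 1.40844666e-03, -9.27395010e+01,  1.98007576e+00, -3.70049572e+01,
        1.78851042e-02,  6.44117914e-03,  1.12231166e-04]), 'position': array([0.28230383, 0.55734275, 0.23087128]), 'tool_rot': array([3.14152466e+00, 8.44828253e-04, 1.10198460e+00]), 'force': array([-0.23228276, -0.63500291,  0.48840657]), 'moment': array([-0.03195458, -0.03577118, -0.00032913]), 'grip_width': 0.08549721006731385}
```

View pics/scene0.png

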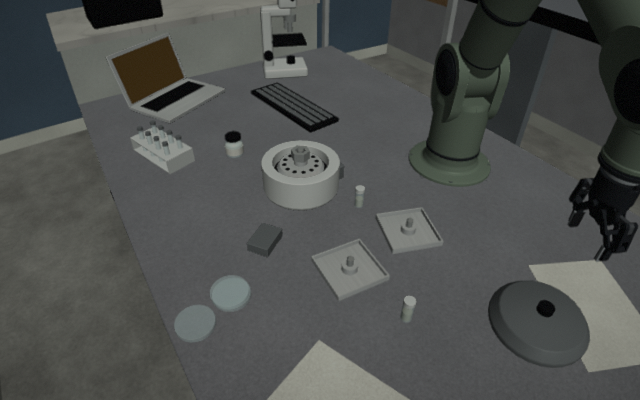

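View pics/side0.png

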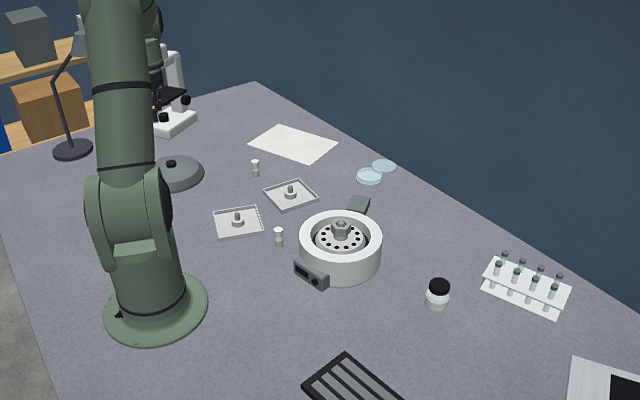

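View pics/wrist0.png

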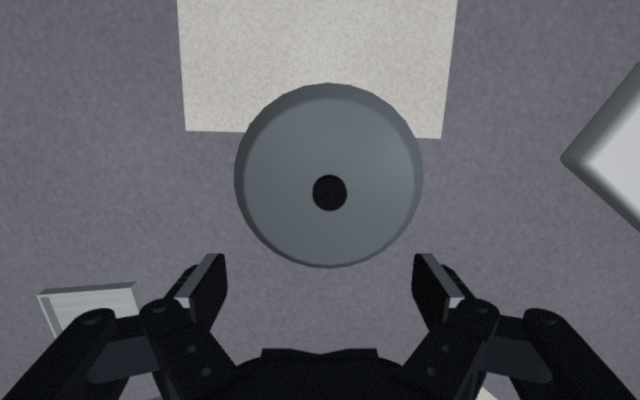

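The scene view shows the centrifuge at about (301,172) with the nut at (300,155), and two trays at (350,267) and (409,229). The vials are at (360,196) and (408,309), the slide box at (265,239) and the jar at (233,145). Next I'll measure positions roughly.

```bash
python3 - <<'E'
from h import *
import pickle
s=pickle.load(open("pics/scene0.pkl","rb"));d=pickle.load(open("pics/side0.pkl","rb"))
def p(f,u,v,z): return np.round(onz(f,u,v,z),3)
print("nut top",p(s,300,150,.136),p(d,341,222,.136))
print("tray post tips A",p(s,350,257,.047),p(d,291,185,.047)," B",p(s,409,220,.047),p(d,238,213,.047))
print("vials",p(s,360,188,.063),p(d,278,230,.063),p(s,409,299,.063),p(d,255,161,.063))
print("jar",p(s,233,136,.075),p(d,438,285,.075),"box",p(s,265,235,.03))
for f,n,c in((s,'a',(300,170)),(s,'b',(350,265)),(d,'c',(340,240)),(d,'d',(290,190))):
    im=cv2.cvtColor(f["pixels"],cv2.COLOR_RGB2BGR)[c[1]-45:c[1]+45,c[0]-60:c[0]+60]
    cv2.imwrite(f"pics/c{n}.png",cv2.resize(im,None,fx=3.3,fy=3.3,interpolation=2))
m=[cv2.imread(f"pics/c{n}.png") for n in 'abcd']
cv2.imwrite("pics/c0.png",np.vstack([np.hstack(m[:2]),np.hstack(m[2:])]))
E
```

```text
nut top [ 0.494 -0.142  0.136] [ 0.5   -0.141  0.136]
tray post tips A [0.563 0.203 0.047] [0.569 0.199 0.047]  B [0.355 0.181 0.047] [0.352 0.169 0.047]
vials [0.395 0.018 0.063] [0.393 0.009 0.063] [0.538 0.38  0.063] [0.541 0.378 0.063]
jar [ 0.589 -0.414  0.075] [ 0.583 -0.428  0.075] box [0.693 0.012 0.03 ]
```

View pics/c0.png

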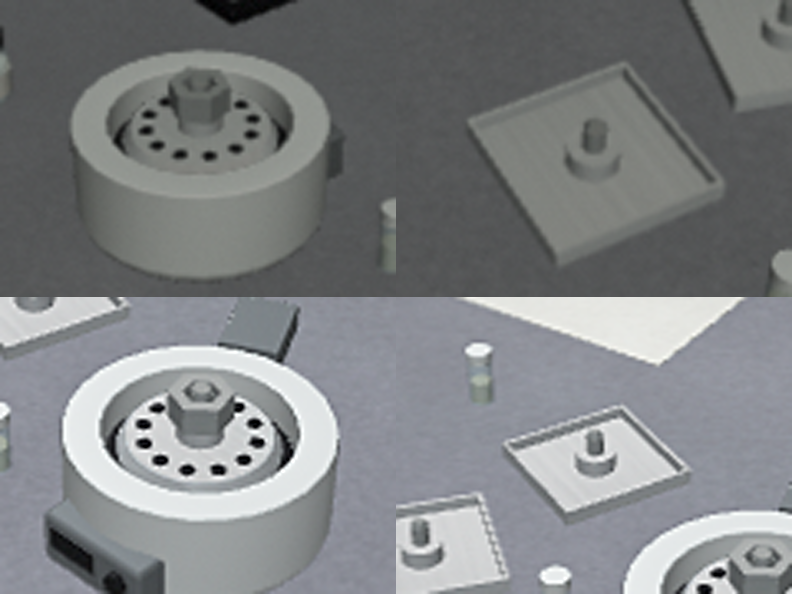

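```bash
cat >> h.py <<'E'
def rel(P,yaw=None,st=None):
    """target TCP P, tool down with yaw -> shift in tool axes (cm), rotvec deg in tool axes"""
    from scipy.spatial.transform import Rotation as Ro
    st=st or bot.observe(); R=Rm(st["tool_rot"])
    sh=R.T@(np.array(P)-st["position"])*100
    yaw=st["tool_rot"][2] if yaw is None else yaw
    w=Ro.from_matrix(R.T@Rm([np.pi,0,yaw])).as_rotvec(degrees=True)
    print("shift",np.round(sh,2),"rot",np.round(w,2))
def show():
    s=bot.observe()
    print("t %.2f"%s["clock"],"q",np.round(s["qpos"],2),"pos",np.round(s["position"]*1000,1),"rot",np.round(s["tool_rot"],4),"F",np.round(s["force"],1),"M",np.round(s["moment"],2),"w %.4f"%s["grip_width"])
E
python3 - <<'E'
from h import *
rel([.497,-.142,.245],-0.28)
E
```

```text
shift [-52.69  50.75  -1.36] rot [4.000e-02 4.000e-02 7.918e+01]
```

Request:
jog_arm([
  {"x": -5.3, "y": 5.1, "z": -0.1, "wz": 8},
  {"x": -10.6, "y": 10.2, "z": -0.2, "wz": 16},
  {"x": -15.9, "y": 15.3, "z": -0.4, "wz": 24},
  {"x": -21.2, "y": 20.4, "z": -0.5, "wz": 32},
  {"x": -26.4, "y": 25.4, "z": -0.7, "wz": 40},
  {"x": -31.6, "y": 30.5, "z": -0.8, "wz": 48},
  {"x": -37, "y": 35.5, "z": -1, "wz": 56},
  {"x": -42.2, "y": 40.6, "z": -1.1, "wz": 64},
  {"x": -47.5, "y": 45.7, "z": -1.2, "wz": 72},
  {"x": -52.7, "y": 50.7, "z": -1.4, "wz": 79},
])

```text
schema error: expected keys wx, wy, wz, x, y, z, claw
```

```bash
python3 - <<'E'
from h import *
show(); rel([.497,-.142,.245],-0.28)
E
```

```text
t 0.15 q [-1.17  0.52 -0.04  1.6   0.02  1.02 -0.11] pos [282.3 557.3 230.9] rot [3.1415e+00 8.0000e-04 1.1020e+00] F [-0.2 -0.6  0.5] M [-0.03 -0.04 -0.  ] w 0.0855
shift [-52.69  50.75  -1.36] rot [4.000e-02 4.000e-02 7.918e+01]
```

Request:
jog_arm([
  {"x": -9, "y": 8.6, "z": -1, "wx": 0, "wy": 0, "wz": 13, "claw": 100},
  {"x": -18, "y": 17.3, "z": -1, "wx": 0, "wy": 0, "wz": 27, "claw": 100},
  {"x": -27, "y": 26, "z": -1.4, "wx": 0, "wy": 0, "wz": 40, "claw": 100},
  {"x": -36, "y": 34.7, "z": -1.4, "wx": 0, "wy": 0, "wz": 54, "claw": 100},
  {"x": -45, "y": 43.3, "z": -1.4, "wx": 0, "wy": 0, "wz": 68, "claw": 100},
  {"x": -52.7, "y": 50.7, "z": -1.4, "wx": 0, "wy": 0, "wz": 79, "claw": 100},
  {"x": -52.7, "y": 50.7, "z": -1.4, "wx": 0, "wy": 0, "wz": 79, "claw": 100},
  {"x": -52.7, "y": 50.7, "z": -1.4, "wx": 0, "wy": 0, "wz": 79, "claw": 100},
  {"x": -52.7, "y": 50.7, "z": -1.4, "wx": 0, "wy": 0, "wz": 79, "claw": 100},
  {"x": -52.7, "y": 50.7, "z": -1.4, "wx": 0, "wy": 0, "wz": 79, "claw": 100},
])

```text
clock: 1.4
position: [0.4655, -0.0416, 0.2445]
tool_rot: [3.141, -0.0, -0.276]
force: [0.3, 1.2, 0.5]
grip_width: 0.0855
```

```bash
python3 - <<'E'
from h import *
show(); rel([.497,-.142,.245],-0.28)
E
```

```text
t 1.40 q [-0.44  0.28  0.5   2.   -0.17  0.9  -0.13] pos [465.5 -41.6 244.5] rot [ 3.1411e+00 -3.0000e-04 -2.7630e-01] F [0.3 1.2 0.5] M [ 0.08 -0.03  0.03] w 0.0855
shift [ 5.77  8.8  -0.04] rot [ 0.03 -0.01  0.21]
```

Request:
jog_arm([
  {"x": 5.8, "y": 8.8, "z": 0, "wx": 0, "wy": 0, "wz": 0, "claw": 100},
  {"x": 5.8, "y": 8.8, "z": 0, "wx": 0, "wy": 0, "wz": 0, "claw": 100},
  {"x": 5.8, "y": 8.8, "z": 0, "wx": 0, "wy": 0, "wz": 0, "claw": 100},
  {"x": 5.8, "y": 8.8, "z": 0, "wx": 0, "wy": 0, "wz": 0, "claw": 100},
])

```text
clock: 1.9
position: [0.4971, -0.1417, 0.2443]
tool_rot: [3.141, 0.0, -0.276]
force: [-0.6, 1.3, -0.1]
grip_width: 0.0851
```

```bash
python3 - <<'E'
from h import *
show(); rel([.497,-.142,.245],-0.28)
f=grab("wrist","w1"); print(f["origin"],f["orientation"])
E
```

```text
t 1.90 q [-0.23  0.37  0.52  1.89 -0.22  0.94  0.11] pos [ 497.1 -141.7  244.3] rot [ 3.1413e+00  4.0000e-04 -2.7630e-01] F [-0.6  1.3 -0.1] M [ 0.02 -0.01 -0.03] w 0.0851
shift [-0.    0.03 -0.07] rot [0.02 0.02 0.21]
[ 0.51735678 -0.07111778  0.38575111] [ 2.85116476e+00 -5.72377414e-04 -2.76013313e-01]
```

View pics/w1.png

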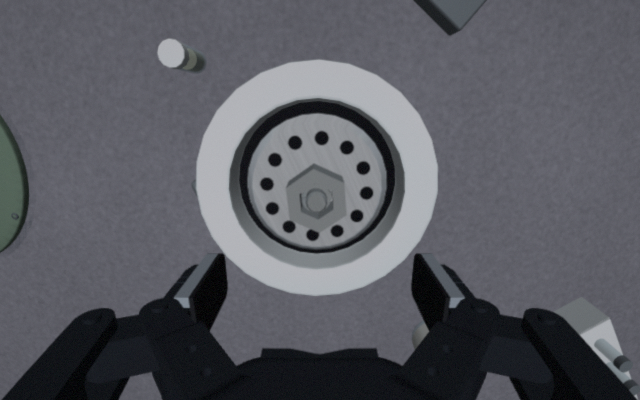

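```bash
python3 - <<'E'
from h import *
import pickle
f=pickle.load(open("pics/w1.pkl","rb"))
im=cv2.cvtColor(f["pixels"],cv2.COLOR_RGB2BGR)[150:245,265:370]
im=cv2.convertScaleAbs(im,alpha=1.5)
cv2.imwrite("pics/w1c.png",cv2.resize(im,None,fx=6,fy=6,interpolation=2))
E
```

```text
(no output)
```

View pics/w1c.png

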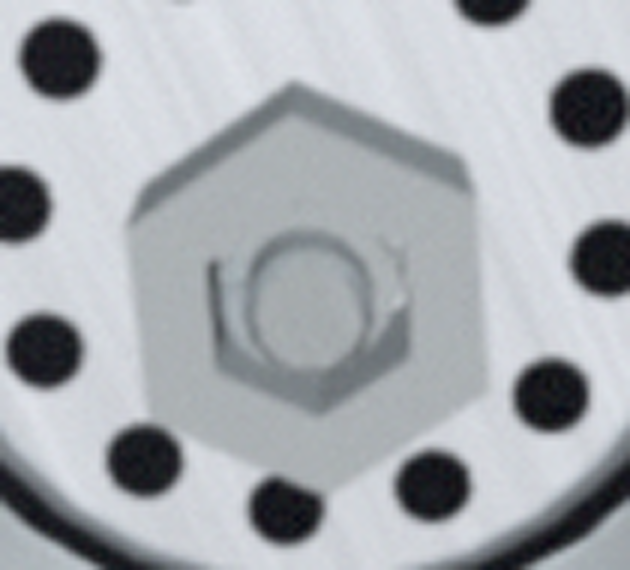

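The crop shows the hexagon's top corners at (293,112), (471,193), (487,388), (318,492), (150,415) and (130,222), with the spindle top at (309,303).

```bash
python3 - <<'E'
from h import *
import pickle
f=pickle.load(open("pics/w1.pkl","rb"))
C=[(293,112),(471,193),(487,388),(318,492),(150,415),(130,222)]
P=np.array([onz(f,265+(u-3)/6,150+(v-3)/6,.136) for u,v in C]); c=P.mean(0); print(c,np.hypot(*(P-c)[:,:2].T))
a=np.degrees(np.arctan2(*(P-c)[:,1::-1].T)); print(a%60, "flat normal yaw=",np.mean((a)%60)-30)
print("spindle",onz(f,265+306/6,150+300/6,.14))
# rim outer
g=cv2.cvtColor(f["pixels"],cv2.COLOR_RGB2GRAY)
# deck holes centroid
b=(g<60).astype(np.uint8); n,l,s,ce=cv2.connectedComponentsWithStats(b)
H=[ce[i] for i in range(1,n) if 40<s[i,4]<260 and abs(ce[i][0]-317)<60 and abs(ce[i][1]-188)<60]; print(len(H))
Q=np.array([onz(f,u,v,.092) for u,v in H])
x=np.linalg.lstsq(np.c_[2*Q[:,:2],np.ones(len(Q))],(Q[:,:2]**2).sum(1),rcond=None)[0]; print("holes centre",x[:2], np.sqrt(x[2]+x[:2]@x[:2]))
show()
E
```

```text
[ 0.49452271 -0.1428601   0.136     ] [0.02707516 0.02714525 0.02745049 0.02735328 0.02713669 0.02684773]
[18.28364645 20.18569814 18.71596272 16.94227377 19.73514013 17.77441306] flat normal yaw= -11.39381095408892
spindle [ 0.49514022 -0.14126182  0.14      ]
12
holes centre [ 0.49455651 -0.14380601] 0.047884007514306645
t 1.95 q [-0.23  0.37  0.52  1.89 -0.22  0.94  0.11] pos [ 497.2 -141.2  244.4] rot [ 3.1415e+00  3.0000e-04 -2.7540e-01] F [0.3 0.6 0.2] M [0.03 0.02 0.03] w 0.0852
```

```bash
python3 - <<'E'
from h import *
rel([.4947,-.1428,.22],None)
E
```

```text
shift [-0.19  0.22  2.44] rot [0.01 0.02 0.  ]
```

Request:
jog_arm([
  {"x": -0.2, "y": 0.2, "z": 0, "wx": 0, "wy": 0, "wz": -10, "claw": 100},
  {"x": -0.2, "y": 0.2, "z": 0, "wx": 0, "wy": 0, "wz": -20, "claw": 100},
  {"x": -0.2, "y": 0.2, "z": 0, "wx": 0, "wy": 0, "wz": -30, "claw": 100},
  {"x": -0.2, "y": 0.2, "z": 0, "wx": 0, "wy": 0, "wz": -40, "claw": 100},
  {"x": -0.2, "y": 0.2, "z": 0, "wx": 0, "wy": 0, "wz": -50, "claw": 100},
  {"x": -0.2, "y": 0.2, "z": 0, "wx": 0, "wy": 0, "wz": -60, "claw": 100},
  {"x": -0.2, "y": 0.2, "z": 0, "wx": 0, "wy": 0, "wz": -70, "claw": 100},
])

```text
clock: 2.82
position: [0.4947, -0.1412, 0.2446]
tool_rot: [-3.141, -0.0, 0.954]
force: [0.5, 0.0, -0.6]
grip_width: 0.0853
```

```bash
python3 - <<'E'
from h import *
show(); rel([.4947,-.1428,.22],np.radians(108.6))
E
```

```text
t 2.83 q [-0.02  0.34  0.23  1.88 -0.09  0.93  1.21] pos [ 494.7 -141.2  244.6] rot [-3.1414e+00 -2.0000e-04  9.5420e-01] F [ 0.5  0.  -0.6] M [-0.05  0.01  0.01] w 0.0853
shift [-0.13  0.09  2.46] rot [-1.000e-02 -1.000e-02 -5.393e+01]
```

Request:
jog_arm([
  {"x": -0.13, "y": 0.1, "z": 0.4, "wx": 0, "wy": 0, "wz": -10, "claw": 100},
  {"x": -0.13, "y": 0.1, "z": 0.8, "wx": 0, "wy": 0, "wz": -20, "claw": 100},
  {"x": -0.13, "y": 0.1, "z": 1.2, "wx": 0, "wy": 0, "wz": -30, "claw": 100},
  {"x": -0.13, "y": 0.1, "z": 1.6, "wx": 0, "wy": 0, "wz": -40, "claw": 100},
  {"x": -0.13, "y": 0.1, "z": 2, "wx": 0, "wy": 0, "wz": -50, "claw": 100},
  {"x": -0.13, "y": 0.1, "z": 2.4, "wx": 0, "wy": 0, "wz": -54, "claw": 100},
  {"x": -0.13, "y": 0.1, "z": 2.4, "wx": 0, "wy": 0, "wz": -54, "claw": 100},
  {"x": -0.13, "y": 0.1, "z": 2.4, "wx": 0, "wy": 0, "wz": -54, "claw": 100},
])

```text
clock: 3.82
position: [0.4948, -0.1423, 0.2208]
tool_rot: [3.141, -0.0, 1.896]
force: [-0.0, -0.1, 1.0]
grip_width: 0.0856
```

```bash
python3 - <<'E'
from h import *
show(); rel([.4947,-.1428,.22],np.radians(108.6))
f=grab("wrist","w2")
im=cv2.cvtColor(f["pixels"],cv2.COLOR_RGB2BGR)[160:280,250:385]
im=cv2.convertScaleAbs(im,alpha=1.5)
cv2.imwrite("pics/w2c.png",cv2.resize(im,None,fx=5,fy=5,interpolation=2))
E
```

```text
t 3.83 q [ 0.15  0.36  0.02  1.9  -0.01  0.88  2.07] pos [ 494.8 -142.3  220.8] rot [ 3.1414e+00 -2.0000e-04  1.8959e+00] F [-0.  -0.1  1. ] M [ 0.02  0.03 -0.01] w 0.0856
shift [-0.04 -0.03  0.08] rot [ 0.01 -0.01  0.03]
```

View pics/w2c.png

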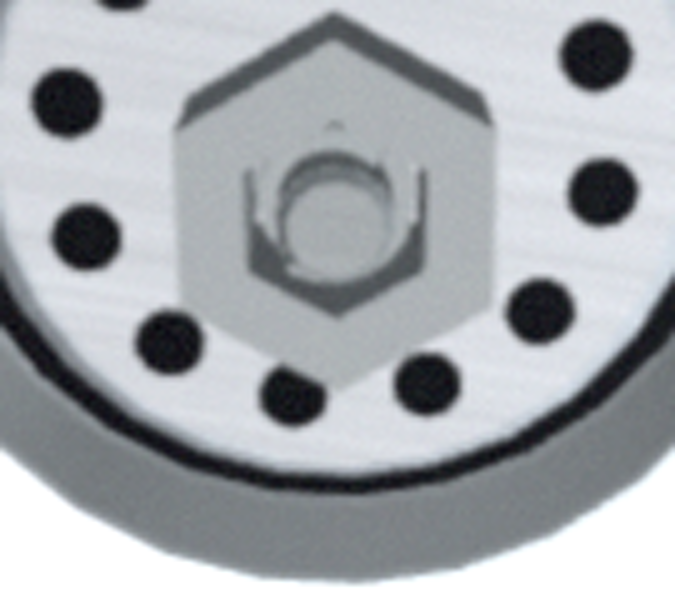

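The corners are at (334,40), (495,128), (494,305), (338,390), (180,300) and (175,128). The side flats look vertical, so the yaw is aligned.

```bash
python3 - <<'E'
from h import *
import pickle
f=pickle.load(open("pics/w2.pkl","rb"))
C=[(334,40),(495,128),(494,305),(338,390),(180,300),(175,128)]
P=np.array([onz(f,250+(u-2)/5,160+(v-2)/5,.136) for u,v in C]); c=P.mean(0); print(c,np.hypot(*(P-c)[:,:2].T))
a=np.degrees(np.arctan2(*(P-c)[:,1::-1].T)); print(a%60, "flat normal yaw=",np.mean((a)%60)-30)
rel([.4947,-.1428,.104],np.radians(108.6))
rel([c[0],c[1],.104],np.radians(108.6))
E
```

```text
[ 0.49340689 -0.14414189  0.136     ] [0.02692721 0.02715413 0.02764565 0.027784   0.02703523 0.0273742 ]
[19.16112038 19.30394793 18.67384998 19.15593266 17.43099726 18.27609723] flat normal yaw= -11.33300909475317
shift [-0.03 -0.03 11.68] rot [ 0.01 -0.01  0.03]
shift [-0.12 -0.2  11.68] rot [ 0.01 -0.01  0.03]
```

```bash
python3 - <<'E'
import numpy as np
R=lambda a:np.array([[np.cos(a),-np.sin(a)],[np.sin(a),np.cos(a)]])
m1=np.array([494.52,-142.86]);m2=np.array([493.41,-144.14])
e=np.linalg.solve(R(-.2757)-R(1.8959),m1-m2); print(e,m1-R(-.2757)@e,m2-R(1.8959)@e)
from h import *
rel([.4945,-.1438,.104],np.radians(108.6))
E
```

```text
[-0.04432692  0.95652953] [ 494.3022659  -143.79247277] [ 494.3022659  -143.79247277]
shift [-0.12 -0.08 11.68] rot [ 0.01 -0.01  0.03]
```

Request:
jog_arm([
  {"x": -0.12, "y": -0.06, "z": 3, "wx": 0, "wy": 0, "wz": 0, "claw": 90},
  {"x": -0.12, "y": -0.06, "z": 6, "wx": 0, "wy": 0, "wz": 0, "claw": 75},
  {"x": -0.12, "y": -0.06, "z": 8, "wx": 0, "wy": 0, "wz": 0, "claw": 70},
  {"x": -0.12, "y": -0.06, "z": 10, "wx": 0, "wy": 0, "wz": 0, "claw": 70},
  {"x": -0.12, "y": -0.06, "z": 11, "wx": 0, "wy": 0, "wz": 0, "claw": 70},
  {"x": -0.12, "y": -0.06, "z": 11.6, "wx": 0, "wy": 0, "wz": 0, "claw": 70},
  {"x": -0.12, "y": -0.06, "z": 11.6, "wx": 0, "wy": 0, "wz": 0, "claw": 70},
  {"x": -0.12, "y": -0.06, "z": 11.6, "wx": 0, "wy": 0, "wz": 0, "claw": 70},
], squeeze=20)

```text
clock: 4.88
position: [0.495, -0.1438, 0.1054]
tool_rot: [3.141, 0.0, 1.896]
force: [0.6, -1.0, 0.8]
grip_width: 0.06
```

```bash
python3 - <<'E'
from h import *
show(); rel([.4943,-.1438,.104],np.radians(108.6))
f=grab("wrist","w3"); f=grab("side","s3")
im=cv2.cvtColor(f["pixels"],cv2.COLOR_RGB2BGR)[170:290,270:410]
cv2.imwrite("pics/s3c.png",cv2.resize(im,None,fx=5,fy=5,interpolation=2))
E
```

```text
t 4.88 q [ 0.16  0.53  0.01  1.99 -0.01  0.61  2.07] pos [ 495.  -143.8  105.4] rot [3.1406e+00 3.0000e-04 1.8959e+00] F [ 0.6 -1.   0.8] M [0.04 0.05 0.01] w 0.0600
shift [ 0.02 -0.07  0.14] rot [0.05 0.02 0.03]
```

View pics/w3.png

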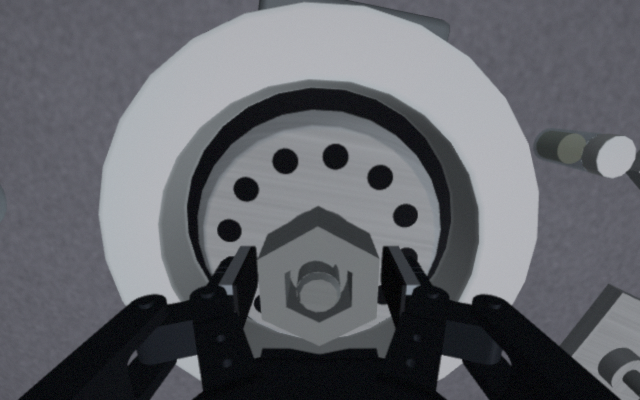

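View pics/s3c.png

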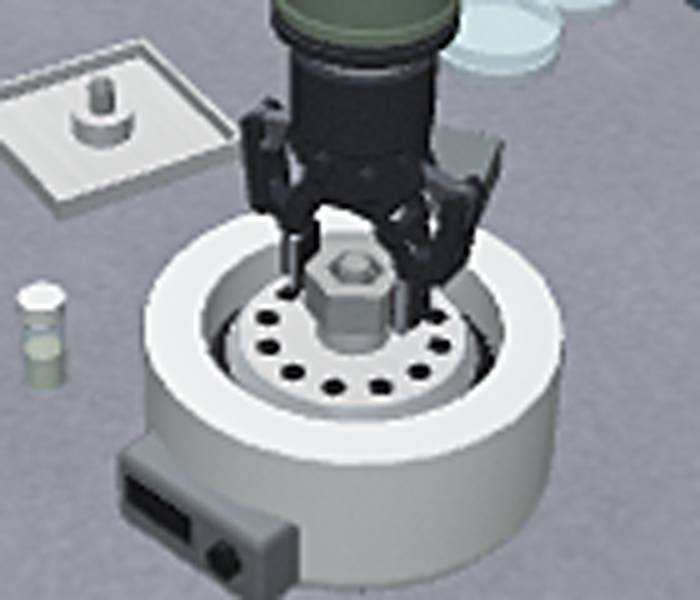

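The pads straddle the nut symmetrically, with nut edges at about 258 and 378 and pads at about 250 and 386. I'll close gently.

Request:
jog_arm([
  {"x": 0.02, "y": -0.07, "z": 0.1, "wx": 0, "wy": 0, "wz": 0, "claw": 64},
  {"x": 0.02, "y": -0.07, "z": 0.1, "wx": 0, "wy": 0, "wz": 0, "claw": 60},
  {"x": 0.02, "y": -0.07, "z": 0.1, "wx": 0, "wy": 0, "wz": 0, "claw": 58},
  {"x": 0.02, "y": -0.07, "z": 0.1, "wx": 0, "wy": 0, "wz": 0, "claw": 56},
  {"x": 0.02, "y": -0.07, "z": 0.1, "wx": 0, "wy": 0, "wz": 0, "claw": 54},
  {"x": 0.02, "y": -0.07, "z": 0.1, "wx": 0, "wy": 0, "wz": 0, "claw": 52},
  {"x": 0.02, "y": -0.07, "z": 0.1, "wx": 0, "wy": 0, "wz": 0, "claw": 50},
], squeeze=20)

```text
clock: 5.85
position: [0.4943, -0.1439, 0.1044]
tool_rot: [3.141, 0.0, 1.896]
force: [-1.0, -1.0, 4.3]
grip_width: 0.0477
```

```bash
python3 - <<'E'
from h import *
show(); 
E
```

```text
t 5.85 q [ 0.16  0.53  0.01  2.   -0.01  0.61  2.07] pos [ 494.3 -143.9  104.4] rot [3.1406e+00 4.0000e-04 1.8958e+00] F [-1.  -1.   4.3] M [-0.09  0.31  0.02] w 0.0477
```

Request:
jog_arm([
  {"x": 0, "y": 0, "z": -0.05, "wx": 0, "wy": 0, "wz": 1, "claw": 48},
  {"x": 0, "y": 0, "z": -0.1, "wx": 0, "wy": 0, "wz": 4, "claw": 48},
  {"x": 0, "y": 0, "z": -0.12, "wx": 0, "wy": 0, "wz": 7, "claw": 48},
  {"x": 0, "y": 0, "z": -0.15, "wx": 0, "wy": 0, "wz": 10, "claw": 48},
], squeeze=30)

```text
clock: 6.35
position: [0.4941, -0.1438, 0.1058]
tool_rot: [3.141, 0.0, 1.719]
force: [0.9, -0.3, -1.5]
grip_width: 0.0478
```

```bash
python3 - <<'E'
from h import *
show(); 
E
```

```text
t 6.35 q [ 0.12  0.53  0.06  2.   -0.05  0.61  1.94] pos [ 494.1 -143.8  105.8] rot [3.1408 0.     1.719 ] F [ 0.9 -0.3 -1.5] M [ 0.   -0.07 -0.02] w 0.0478
```

Request:
jog_arm([
  {"x": 0, "y": 0, "z": -0.03, "wx": 0, "wy": 0, "wz": 5, "claw": 48},
  {"x": 0, "y": 0, "z": -0.06, "wx": 0, "wy": 0, "wz": 10, "claw": 48},
  {"x": 0, "y": 0, "z": -0.09, "wx": 0, "wy": 0, "wz": 15, "claw": 48},
  {"x": 0, "y": 0, "z": -0.12, "wx": 0, "wy": 0, "wz": 20, "claw": 48},
])

```text
clock: 6.85
position: [0.494, -0.1437, 0.1068]
tool_rot: [3.141, -0.0, 1.367]
force: [-0.3, 0.2, -2.1]
grip_width: 0.0475
```

```bash
python3 - <<'E'
from h import *
show(); 
E
```

```text
t 6.85 q [ 0.05  0.54  0.16  2.   -0.14  0.61  1.67] pos [ 494.  -143.7  106.8] rot [ 3.1413e+00 -3.0000e-04  1.3665e+00] F [-0.3  0.2 -2.1] M [ 0.03  0.01 -0.03] w 0.0475
```

Request:
jog_arm([
  {"x": 0, "y": 0, "z": -0.03, "wx": 0, "wy": 0, "wz": 5, "claw": 48},
  {"x": 0, "y": 0, "z": -0.06, "wx": 0, "wy": 0, "wz": 10, "claw": 48},
  {"x": 0, "y": 0, "z": -0.09, "wx": 0, "wy": 0, "wz": 15, "claw": 48},
  {"x": 0, "y": 0, "z": -0.12, "wx": 0, "wy": 0, "wz": 20, "claw": 48},
  {"x": 0, "y": 0, "z": -0.15, "wx": 0, "wy": 0, "wz": 25, "claw": 48},
  {"x": 0, "y": 0, "z": -0.18, "wx": 0, "wy": 0, "wz": 30, "claw": 48},
])

```text
clock: 7.6
position: [0.4942, -0.1437, 0.1085]
tool_rot: [3.141, -0.0, 0.84]
force: [1.4, -1.0, -1.8]
grip_width: 0.0478
```

```bash
python3 - <<'E'
from h import *
show(); 
E
```

```text
t 7.60 q [-0.06  0.55  0.31  2.01 -0.27  0.62  1.27] pos [ 494.2 -143.7  108.5] rot [ 3.141e+00 -5.000e-04  8.395e-01] F [ 1.4 -1.  -1.8] M [-0.29 -0.37  0.01] w 0.0478
```

Request:
jog_arm([
  {"x": 0, "y": 0, "z": -0.03, "wx": 0, "wy": 0, "wz": 5, "claw": 48},
  {"x": 0, "y": 0, "z": -0.06, "wx": 0, "wy": 0, "wz": 10, "claw": 48},
  {"x": 0, "y": 0, "z": -0.09, "wx": 0, "wy": 0, "wz": 15, "claw": 48},
  {"x": 0, "y": 0, "z": -0.12, "wx": 0, "wy": 0, "wz": 20, "claw": 48},
  {"x": 0, "y": 0, "z": -0.15, "wx": 0, "wy": 0, "wz": 25, "claw": 48},
  {"x": 0, "y": 0, "z": -0.18, "wx": 0, "wy": 0, "wz": 30, "claw": 48},
])

```text
clock: 8.35
position: [0.4943, -0.144, 0.1102]
tool_rot: [3.141, -0.001, 0.312]
force: [1.1, -2.7, -1.9]
grip_width: 0.0474
```

```bash
python3 - <<'E'
from h import *
show(); 
E
```

```text
t 8.35 q [-0.16  0.57  0.45  2.01 -0.41  0.64  0.87] pos [ 494.3 -144.   110.2] rot [ 3.1407e+00 -8.0000e-04  3.1240e-01] F [ 1.1 -2.7 -1.9] M [-0.59 -0.23  0.01] w 0.0474
```

Request:
jog_arm([
  {"x": 0, "y": 0.01, "z": -0.03, "wx": 0, "wy": 0, "wz": 5, "claw": 48},
  {"x": 0, "y": 0.02, "z": -0.06, "wx": 0, "wy": 0, "wz": 10, "claw": 48},
  {"x": 0, "y": 0.02, "z": -0.09, "wx": 0, "wy": 0, "wz": 15, "claw": 48},
  {"x": 0, "y": 0.02, "z": -0.12, "wx": 0, "wy": 0, "wz": 20, "claw": 48},
])

```text
clock: 8.85
position: [0.4943, -0.1442, 0.1113]
tool_rot: [3.141, -0.001, -0.04]
force: [0.2, -1.0, -2.2]
grip_width: 0.0476
```

```bash
python3 - <<'E'
from h import *
show(); 
E
```

```text
t 8.85 q [-0.23  0.6   0.55  2.01 -0.5   0.67  0.6 ] pos [ 494.3 -144.2  111.3] rot [ 3.1409e+00 -9.0000e-04 -4.0200e-02] F [ 0.2 -1.  -2.2] M [-0.23 -0.04  0.03] w 0.0476
```

Request:
jog_arm([
  {"x": 0, "y": 0, "z": -0.03, "wx": 0, "wy": 0, "wz": 5, "claw": 48},
  {"x": 0, "y": 0, "z": -0.06, "wx": 0, "wy": 0, "wz": 10, "claw": 48},
  {"x": 0, "y": 0, "z": -0.09, "wx": 0, "wy": 0, "wz": 15, "claw": 48},
  {"x": 0, "y": 0, "z": -0.12, "wx": 0, "wy": 0, "wz": 20, "claw": 48},
  {"x": 0, "y": 0, "z": -0.15, "wx": 0, "wy": 0, "wz": 25, "claw": 48},
])

```text
clock: 9.48
position: [0.4942, -0.1441, 0.1126]
tool_rot: [3.141, -0.001, -0.48]
force: [0.2, -2.0, -2.3]
grip_width: 0.0474
```

```bash
python3 - <<'E'
from h import *
show(); 
E
```

```text
t 9.47 q [-0.31  0.63  0.68  2.01 -0.61  0.7   0.27] pos [ 494.2 -144.1  112.6] rot [ 3.1412e+00 -9.0000e-04 -4.7990e-01] F [ 0.2 -2.  -2.3] M [-0.11  0.04  0.  ] w 0.0474
```

Request:
jog_arm([
  {"x": 0, "y": 0, "z": -0.03, "wx": 0, "wy": 0, "wz": 5, "claw": 48},
  {"x": 0, "y": 0, "z": -0.06, "wx": 0, "wy": 0, "wz": 10, "claw": 48},
  {"x": 0, "y": 0, "z": -0.09, "wx": 0, "wy": 0, "wz": 15, "claw": 48},
  {"x": 0, "y": 0, "z": -0.12, "wx": 0, "wy": 0, "wz": 20, "claw": 48},
  {"x": 0, "y": 0, "z": -0.15, "wx": 0, "wy": 0, "wz": 25, "claw": 48},
])

```text
clock: 10.1
position: [0.4942, -0.144, 0.114]
tool_rot: [3.141, -0.001, -0.919]
force: [0.4, -1.0, -1.7]
grip_width: 0.0477
```

```bash
python3 - <<'E'
from h import *
show(); 
E
```

```text
t 10.10 q [-0.38  0.68  0.8   2.02 -0.72  0.75 -0.06] pos [ 494.2 -144.   114. ] rot [ 3.1415e+00 -9.0000e-04 -9.1950e-01] F [ 0.4 -1.  -1.7] M [-0.25 -0.04 -0.05] w 0.0477
```

Request:
jog_arm([
  {"x": 0, "y": 0, "z": -0.03, "wx": 0, "wy": 0, "wz": 5, "claw": 48},
  {"x": 0, "y": 0, "z": -0.06, "wx": 0, "wy": 0, "wz": 10, "claw": 48},
  {"x": 0, "y": 0, "z": -0.09, "wx": 0, "wy": 0, "wz": 15, "claw": 48},
  {"x": 0, "y": 0, "z": -0.12, "wx": 0, "wy": 0, "wz": 20, "claw": 48},
  {"x": 0, "y": 0, "z": -0.15, "wx": 0, "wy": 0, "wz": 25, "claw": 48},
])

```text
clock: 10.72
position: [0.4941, -0.1438, 0.1153]
tool_rot: [3.142, -0.001, -1.359]
force: [-0.2, -1.0, -3.1]
grip_width: 0.0476
```

```bash
python3 - <<'E'
from h import *
show(); 
E
```

```text
t 10.72 q [-0.45  0.73  0.91  2.02 -0.82  0.81 -0.41] pos [ 494.1 -143.8  115.3] rot [ 3.1415e+00 -9.0000e-04 -1.3591e+00] F [-0.2 -1.  -3.1] M [-0.17  0.03  0.01] w 0.0476
```

Request:
jog_arm([
  {"x": 0, "y": 0, "z": -0.03, "wx": 0, "wy": 0, "wz": 5, "claw": 48},
  {"x": 0, "y": 0, "z": -0.06, "wx": 0, "wy": 0, "wz": 10, "claw": 48},
  {"x": 0, "y": 0, "z": -0.09, "wx": 0, "wy": 0, "wz": 15, "claw": 48},
  {"x": 0, "y": 0, "z": -0.12, "wx": 0, "wy": 0, "wz": 20, "claw": 48},
  {"x": 0, "y": 0, "z": -0.15, "wx": 0, "wy": 0, "wz": 25, "claw": 48},
])

```text
clock: 11.35
position: [0.4941, -0.1436, 0.1166]
tool_rot: [-3.142, -0.001, -1.799]
force: [0.4, -0.2, -1.6]
grip_width: 0.0478
```

```bash
python3 - <<'E'
from h import *
show(); 
E
```

```text
t 11.35 q [-0.5   0.8   1.02  2.02 -0.91  0.87 -0.76] pos [ 494.1 -143.6  116.6] rot [-3.1415e+00 -7.0000e-04 -1.7986e+00] F [ 0.4 -0.2 -1.6] M [-0.03 -0.05 -0.01] w 0.0478
```

Request:
jog_arm([
  {"x": 0, "y": 0, "z": -0.03, "wx": 0, "wy": 0, "wz": 5, "claw": 48},
  {"x": 0, "y": 0, "z": -0.06, "wx": 0, "wy": 0, "wz": 10, "claw": 48},
  {"x": 0, "y": 0, "z": -0.09, "wx": 0, "wy": 0, "wz": 15, "claw": 48},
  {"x": 0, "y": 0, "z": -0.12, "wx": 0, "wy": 0, "wz": 20, "claw": 48},
  {"x": 0, "y": 0, "z": -0.18, "wx": 0, "wy": 0, "wz": 25, "claw": 48},
  {"x": 0, "y": 0, "z": -0.22, "wx": 0, "wy": 0, "wz": 25, "claw": 48},
])

```text
clock: 12.1
position: [0.4939, -0.1435, 0.1186]
tool_rot: [-3.141, -0.001, -2.235]
force: [-0.6, -0.1, -0.5]
grip_width: 0.0474
```

```bash
python3 - <<'E'
from h import *
show(); 
E
```

```text
t 12.10 q [-0.55  0.86  1.12  2.02 -1.    0.95 -1.12] pos [ 493.9 -143.5  118.6] rot [-3.1415e+00 -1.3000e-03 -2.2347e+00] F [-0.6 -0.1 -0.5] M [-0.02  0.03 -0.1 ] w 0.0474
```

Request:
jog_arm([
  {"x": 0, "y": 0, "z": -0.04, "wx": 0, "wy": 0, "wz": 5, "claw": 48},
  {"x": 0, "y": 0, "z": -0.08, "wx": 0, "wy": 0, "wz": 10, "claw": 48},
  {"x": 0, "y": 0, "z": -0.12, "wx": 0, "wy": 0, "wz": 15, "claw": 48},
  {"x": 0, "y": 0, "z": -0.16, "wx": 0, "wy": 0, "wz": 20, "claw": 48},
])

```text
clock: 12.6
position: [0.494, -0.1434, 0.1201]
tool_rot: [-3.141, -0.001, -2.584]
force: [-0.1, 0.6, -1.6]
grip_width: 0.0476
```

```bash
python3 - <<'E'
from h import *
show(); 
E
```

```text
t 12.60 q [-0.57  0.92  1.19  2.02 -1.05  1.02 -1.41] pos [ 494.  -143.4  120.1] rot [-3.1412e+00 -1.1000e-03 -2.5842e+00] F [-0.1  0.6 -1.6] M [-0.01 -0.04  0.05] w 0.0476
```

Request:
jog_arm([
  {"x": 0, "y": 0, "z": -0.04, "wx": 0, "wy": 0, "wz": 5, "claw": 48},
  {"x": 0, "y": 0, "z": -0.08, "wx": 0, "wy": 0, "wz": 10, "claw": 48},
  {"x": 0, "y": 0, "z": -0.13, "wx": 0, "wy": 0, "wz": 10, "claw": 48},
  {"x": 0, "y": 0, "z": -0.18, "wx": 0, "wy": 0, "wz": 10, "claw": 48},
])

```text
clock: 13.1
position: [0.494, -0.1433, 0.1219]
tool_rot: [-3.141, -0.001, -2.756]
force: [-0.1, -0.3, -1.1]
grip_width: 0.0479
```

```bash
python3 - <<'E'
from h import *
show(); 
E
```

```text
t 13.10 q [-0.58  0.94  1.23  2.02 -1.08  1.05 -1.56] pos [ 494.  -143.3  121.9] rot [-3.1412e+00 -1.1000e-03 -2.7558e+00] F [-0.1 -0.3 -1.1] M [ 0.03 -0.01  0.02] w 0.0479
```

Request:
jog_arm([
  {"x": 0, "y": 0, "z": -0.07, "wx": 0, "wy": 0, "wz": 0, "claw": 48},
  {"x": 0, "y": 0, "z": -0.14, "wx": 0, "wy": 0, "wz": 0, "claw": 48},
  {"x": 0, "y": 0, "z": -0.2, "wx": 0, "wy": 0, "wz": 0, "claw": 48},
])

```text
clock: 13.48
position: [0.494, -0.1433, 0.124]
tool_rot: [-3.141, -0.001, -2.755]
force: [-0.2, -0.4, -3.1]
grip_width: 0.0478
```

```bash
python3 - <<'E'
from h import *
show(); f=grab("wrist","w4")
E
```

```text
t 13.47 q [-0.58  0.94  1.23  2.02 -1.07  1.05 -1.57] pos [ 494.  -143.3  124. ] rot [-3.1413e+00 -8.0000e-04 -2.7555e+00] F [-0.2 -0.4 -3.1] M [-0.02 -0.01  0.04] w 0.0478
```

View pics/w4.png

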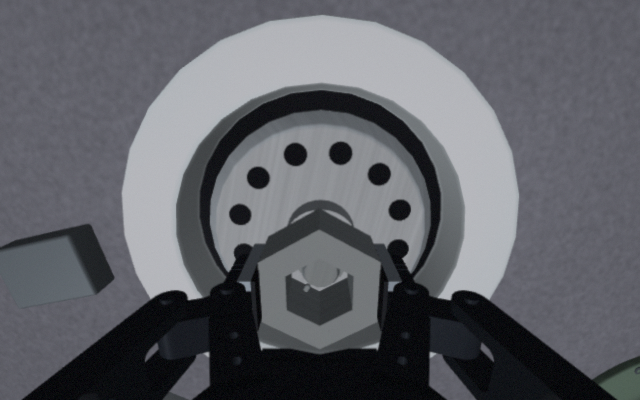

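The nut has risen: the hub now shows at (320,210) and the spindle top sits inside the bore. I'll lift straight up.

Request:
jog_arm([
  {"x": 0, "y": 0, "z": -0.1, "wx": 0, "wy": 0, "wz": 0, "claw": 48},
  {"x": 0, "y": 0, "z": -0.25, "wx": 0, "wy": 0, "wz": 0, "claw": 48},
  {"x": 0, "y": 0, "z": -0.5, "wx": 0, "wy": 0, "wz": 0, "claw": 48},
  {"x": 0, "y": 0, "z": -0.8, "wx": 0, "wy": 0, "wz": 0, "claw": 48},
  {"x": 0, "y": 0, "z": -1.2, "wx": 0, "wy": 0, "wz": 0, "claw": 48},
  {"x": 0, "y": 0, "z": -1.6, "wx": 0, "wy": 0, "wz": 0, "claw": 48},
  {"x": 0, "y": 0, "z": -2.4, "wx": 0, "wy": 0, "wz": 0, "claw": 48},
  {"x": 0, "y": 0, "z": -4, "wx": 0, "wy": 0, "wz": 0, "claw": 48},
  {"x": 0, "y": 0, "z": -6, "wx": 0, "wy": 0, "wz": 0, "claw": 48},
  {"x": 0, "y": 0, "z": -8, "wx": 0, "wy": 0, "wz": 0, "claw": 48},
])

```text
clock: 14.78
position: [0.494, -0.1435, 0.2055]
tool_rot: [-3.141, -0.001, -2.756]
force: [0.6, 0.2, -2.4]
grip_width: 0.0473
```

```bash
python3 - <<'E'
from h import *
show(); f=grab("wrist","w5");f=grab("scene","sc5");rel([.566,.201,.2],np.radians(0))
E
```

```text
t 14.78 q [-0.64  0.85  1.36  1.95 -0.92  1.17 -1.67] pos [ 494.  -143.5  205.5] rot [-3.1408e+00 -8.0000e-04 -2.7560e+00] F [ 0.6  0.2 -2.4] M [-0.06  0.02 -0.04] w 0.0473
shift [-19.58  29.25   0.61] rot [-1.4000e-01 -1.2000e-01 -1.5789e+02]
```

View pics/w5.png

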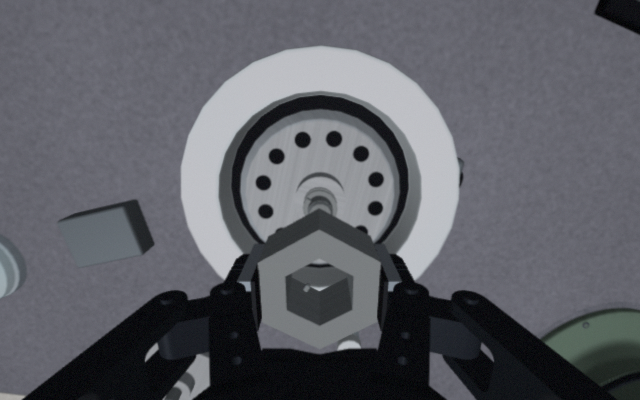

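View pics/sc5.png

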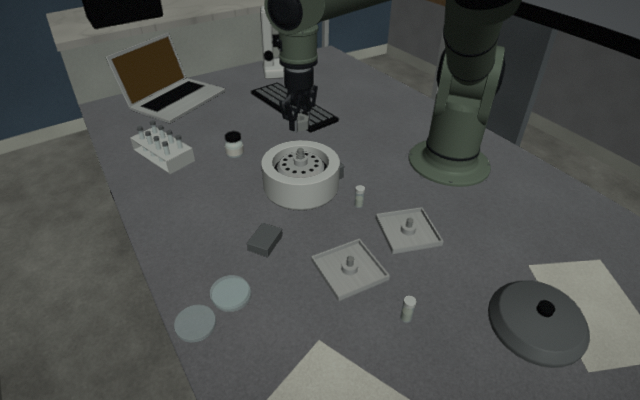

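Request:
jog_arm([
  {"x": -2, "y": 2.9, "z": 0, "wx": 0, "wy": 0, "wz": -10, "claw": 48},
  {"x": -4, "y": 5.8, "z": 0, "wx": 0, "wy": 0, "wz": -20, "claw": 48},
  {"x": -6, "y": 8.7, "z": 0, "wx": 0, "wy": 0, "wz": -30, "claw": 48},
  {"x": -8, "y": 11.7, "z": 0, "wx": 0, "wy": 0, "wz": -40, "claw": 48},
  {"x": -10, "y": 14.6, "z": 0, "wx": 0, "wy": 0, "wz": -50, "claw": 48},
  {"x": -12, "y": 17.5, "z": 0, "wx": 0, "wy": 0, "wz": -60, "claw": 48},
  {"x": -14, "y": 20.5, "z": 0, "wx": 0, "wy": 0, "wz": -70, "claw": 48},
  {"x": -16, "y": 23.4, "z": 0, "wx": 0, "wy": 0, "wz": -80, "claw": 48},
  {"x": -18, "y": 26.3, "z": 0, "wx": 0, "wy": 0, "wz": -90, "claw": 48},
  {"x": -19.6, "y": 29.2, "z": 0, "wx": 0, "wy": 0, "wz": -100, "claw": 48},
], squeeze=40)

```text
clock: 16.12
position: [0.5663, 0.2018, 0.2059]
tool_rot: [-3.141, -0.002, -1.005]
force: [0.1, -0.5, -1.8]
grip_width: 0.0476
```

```bash
python3 - <<'E'
from h import *
show(); rel([.566,.201,.2],np.radians(0))
E
```

```text
t 16.12 q [-1.04  0.73  0.97  1.72 -0.68  1.06 -0.84] pos [566.3 201.8 205.9] rot [-3.1407e+00 -2.1000e-03 -1.0045e+00] F [ 0.1 -0.5 -1.8] M [-0.05  0.01 -0.01] w 0.0476
shift [0.05 0.07 0.59] rot [ 2.000e-02 -1.300e-01 -5.755e+01]
```

```bash
python3 - <<'E'
from h import *
f=grab("wrist","w6")
E
```

```text
(no output)
```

View pics/w6.png

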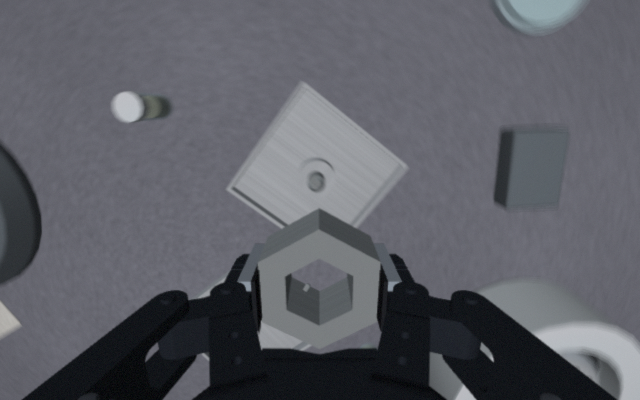

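Request:
jog_arm([
  {"x": 0.05, "y": 0.07, "z": 0, "wx": 0, "wy": 0, "wz": -10, "claw": 48},
  {"x": 0.05, "y": 0.07, "z": 0, "wx": 0, "wy": 0, "wz": -20, "claw": 48},
  {"x": 0.05, "y": 0.07, "z": 0, "wx": 0, "wy": 0, "wz": -30, "claw": 48},
  {"x": 0.05, "y": 0.07, "z": 0, "wx": 0, "wy": 0, "wz": -40, "claw": 48},
  {"x": 0.05, "y": 0.07, "z": 0, "wx": 0, "wy": 0, "wz": -50, "claw": 48},
  {"x": 0.05, "y": 0.07, "z": 0, "wx": 0, "wy": 0, "wz": -60, "claw": 48},
  {"x": 0.05, "y": 0.07, "z": 0, "wx": 0, "wy": 0, "wz": -70, "claw": 48},
  {"x": 0.05, "y": 0.07, "z": 0, "wx": 0, "wy": 0, "wz": -70, "claw": 48},
])

```text
clock: 17.18
position: [0.566, 0.2053, 0.2056]
tool_rot: [-3.141, -0.002, 0.229]
force: [0.2, -0.3, -1.4]
grip_width: 0.0478
```

```bash
python3 - <<'E'
from h import *
show(); f=grab("wrist","w7")
import pickle
ims=[]
for n in("w6","w7"):
    f=pickle.load(open(f"pics/{n}.pkl","rb"))
    im=cv2.cvtColor(f["pixels"],cv2.COLOR_RGB2BGR)[130:250,270:370]
    ims.append(cv2.resize(cv2.convertScaleAbs(im,alpha=1.3),None,fx=4,fy=4,interpolation=2))
cv2.imwrite("pics/w67.png",np.hstack(ims))
E
```

```text
t 17.18 q [-0.87  0.6   0.64  1.71 -0.42  0.97  0.16] pos [566.  205.3 205.6] rot [-3.1412e+00 -1.6000e-03  2.2910e-01] F [ 0.2 -0.3 -1.4] M [-0.02 -0.03 -0.04] w 0.0478
```

View pics/w67.png

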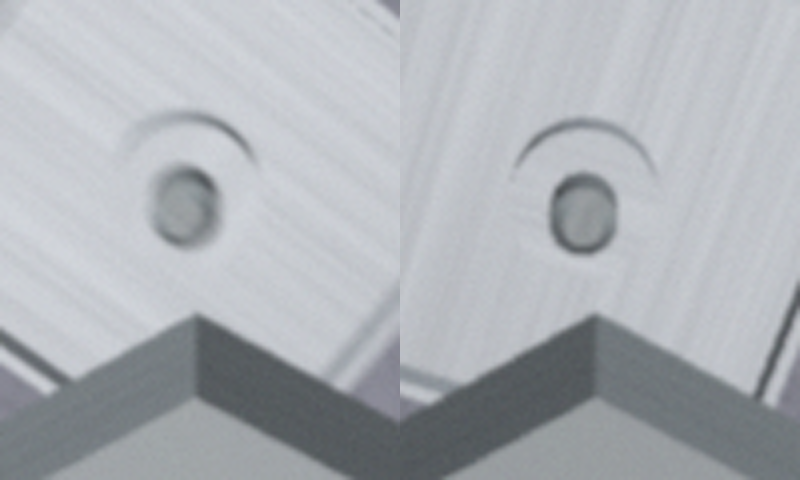

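```bash
python3 - <<'E'
from h import *
import pickle
R=lambda a:np.array([[np.cos(a),-np.sin(a)],[np.sin(a),np.cos(a)]]); e=np.array([-.00004,.00096])
for n,yaw,tip,sh in(("w6",-1.0045,(184,207),(190,112)),("w7",.2291,(183.5,217),(183,121.5))):
    f=pickle.load(open(f"pics/{n}.pkl","rb"))
    T=onz(f,270+(tip[0]-1.5)/4,130+(tip[1]-1.5)/4,.045)[:2]
    S=onz(f,270+(sh[0]-1.5)/4,130+(sh[1]-1.5)/4,.022)[:2]
    up=np.array([np.sin(yaw),-np.cos(yaw)])*-1 # image-up dir guess
    q=(onz(f,320,150,.022)-onz(f,320,200,.022))[:2]; q/=np.linalg.norm(q)
    print(n,f["orientation"],"tip",T,"shoulder-edge->centre",S-q*.020,"q",q,"corrected tip",T-R(yaw)@e)
    # predicted pixels of candidates
    for c in [T]:
        for z,r in((.047,0),(.022,.02),(.004,.02)):
            p=proj(f,[c[0]+q[0]*r,c[1]+q[1]*r,z]); print((p-[270,130])*4+1.5)
E
```

```text
w6 [ 2.85309124 -0.00314889 -1.00419125] tip [0.56672194 0.20547422] shoulder-edge->centre [0.56724005 0.20407552] q [0.84324698 0.5375263 ] corrected tip [0.56593326 0.20492541]
[183.94254724 208.88366492]
[184.3292967  110.79063983]
[184.77706439 100.45050502]
w7 [ 2.85140486e+00 -2.25035000e-03  2.29452983e-01] tip [0.56380692 0.20405693] shoulder-edge->centre [0.56364331 0.2036983 ] q [-0.22832215  0.97358564] corrected tip [0.56406389 0.20313109]
[183.43219993 218.95628196]
[183.93138846 120.29732324]
[184.45780287 109.38065476]
```

```bash
python3 - <<'E'
from h import *
rel([.5645,.2035,.12])
E
```

```text
shift [-0.21  0.15  8.56] rot [-0.01 -0.09  0.  ]
```

Request:
jog_arm([
  {"x": -0.1, "y": 0.07, "z": 2.5, "wx": 0, "wy": 0, "wz": 0, "claw": 48},
  {"x": -0.2, "y": 0.15, "z": 5, "wx": 0, "wy": 0, "wz": 0, "claw": 48},
  {"x": -0.2, "y": 0.15, "z": 7, "wx": 0, "wy": -0.1, "wz": 0, "claw": 48},
  {"x": -0.2, "y": 0.15, "z": 8.5, "wx": 0, "wy": -0.1, "wz": 0, "claw": 48},
  {"x": -0.2, "y": 0.15, "z": 8.5, "wx": 0, "wy": -0.1, "wz": 0, "claw": 48},
  {"x": -0.2, "y": 0.15, "z": 8.5, "wx": 0, "wy": -0.1, "wz": 0, "claw": 48},
  {"x": -0.2, "y": 0.15, "z": 8.5, "wx": 0, "wy": -0.1, "wz": 0, "claw": 48},
])

```text
clock: 18.1
position: [0.5649, 0.2036, 0.1213]
tool_rot: [-3.141, -0.001, 0.226]
force: [-0.2, 0.3, -1.3]
grip_width: 0.0477
```

```bash
python3 - <<'E'
from h import *
show(); f=grab("wrist","w8"); print(f["orientation"])
im=cv2.cvtColor(f["pixels"],cv2.COLOR_RGB2BGR)[110:260,230:410]
cv2.imwrite("pics/w8c.png",cv2.resize(cv2.convertScaleAbs(im,alpha=1.3),None,fx=4,fy=4,interpolation=2))
E
```

```text
t 18.10 q [-0.82  0.7   0.57  1.78 -0.5   0.81  0.22] pos [564.9 203.6 121.3] rot [-3.1411e+00 -9.0000e-04  2.2610e-01] F [-0.2  0.3 -1.3] M [-0.01  0.08  0.03] w 0.0477
[ 2.85157600e+00 -1.55250812e-03  2.26356013e-01]
```

View pics/w8c.png

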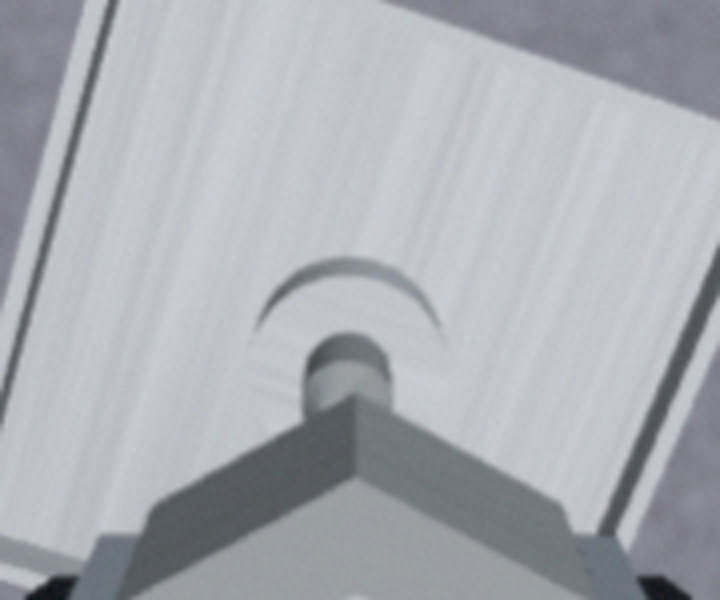

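```bash
python3 - <<'E'
from h import *
import pickle
R=lambda a:np.array([[np.cos(a),-np.sin(a)],[np.sin(a),np.cos(a)]]); e=np.array([-.00004,.00096])
f=pickle.load(open("pics/w8.pkl","rb")); yaw=.2261
px=lambda u,v:(230+(u-1.5)/4,110+(v-1.5)/4)
q=(onz(f,320,150,.022)-onz(f,320,200,.022))[:2]; q/=np.linalg.norm(q)
for z,v in((.022,275),(.004,257)):
    S=onz(f,*px(349,v),z)[:2]-q*.02; print(z,S,S-R(yaw)@e)
# post base far edge (348,333) at z=.022 radius 8.6
S=onz(f,*px(348,333),.022)[:2]-q*.0086; print("base",S,S-R(yaw)@e)
st=bot.observe(); c=S
# predicted nut corner for axis at TCP
ax=np.array([-q[1],q[0]])
t=st["position"]
print("tcp",t)
for z in (.0056,.0316): 
  for r in (0.0275,): print("nut corner pred",(proj(f,[t[0]+q[0]*r,t[1]+q[1]*r,t[2]+z])-[230,110])*4+1.5)
E
python3 - <<'E'
import sys; sys.path.insert(0,'.')
import os; os.chdir('.')
from h import *
import pickle
f=pickle.load(open("pics/w8.pkl","rb"))
im=f["pixels"]; g=cv2.cvtColor(im,cv2.COLOR_RGB2GRAY)
for x in (305,312,317,322,329): print(x,g[170:215,x].tolist())
E
```

```text
0.022 [0.56437107 0.20216658] [0.56462526 0.20123998]
0.004 [0.56434164 0.20190836] [0.56459584 0.20098176]
base [0.56420771 0.20185779] [0.56446191 0.20093119]
tcp [0.56482454 0.20364273 0.12123837]
nut corner pred [351.20533    403.77739465]
nut corner pred [350.3412122  492.44573398]
305 [151, 151, 151, 152, 151, 151, 141, 113, 91, 88, 94, 120, 143, 147, 149, 150, 153, 152, 151, 150, 149, 152, 150, 153, 155, 156, 154, 152, 151, 150, 151, 143, 137, 130, 126, 122, 119, 123, 124, 121, 117, 115, 115, 119, 124]
312 [153, 152, 152, 152, 135, 108, 102, 101, 104, 132, 149, 150, 151, 151, 150, 148, 150, 150, 152, 151, 152, 150, 148, 136, 102, 76, 73, 74, 73, 74, 83, 104, 112, 114, 114, 115, 113, 116, 118, 118, 119, 99, 80, 71, 69]
317 [150, 150, 152, 147, 124, 109, 108, 107, 116, 137, 151, 152, 152, 152, 151, 152, 152, 149, 149, 150, 151, 150, 138, 109, 90, 85, 87, 86, 87, 88, 108, 123, 121, 120, 122, 121, 120, 116, 101, 81, 73, 71, 70, 69, 70]
322 [157, 157, 157, 155, 143, 122, 113, 112, 114, 129, 147, 151, 151, 150, 150, 150, 152, 152, 151, 150, 151, 152, 152, 145, 124, 101, 91, 89, 91, 90, 92, 102, 115, 115, 116, 115, 116, 117, 115, 109, 99, 93, 90, 90, 92]
329 [153, 155, 154, 153, 152, 152, 146, 132, 120, 114, 115, 119, 137, 149, 152, 152, 152, 151, 151, 152, 152, 149, 151, 152, 153, 151, 151, 151, 151, 151, 153, 154, 156, 154, 153, 154, 153, 152, 151, 153, 151, 152, 147, 125, 103]
```

```bash
python3 - <<'E'
from h import *
import pickle
ims=[]
for n in ("w3","w8"):
    f=pickle.load(open(f"pics/{n}.pkl","rb"))
    im=cv2.cvtColor(f["pixels"],cv2.COLOR_RGB2BGR)[195:360,245:395]
    ims.append(cv2.resize(cv2.convertScaleAbs(im,alpha=1.5),None,fx=2.6,fy=3.5,interpolation=2))
cv2.imwrite("pics/w38.png",np.hstack(ims))
E
```

```text
(no output)
```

View pics/w38.png

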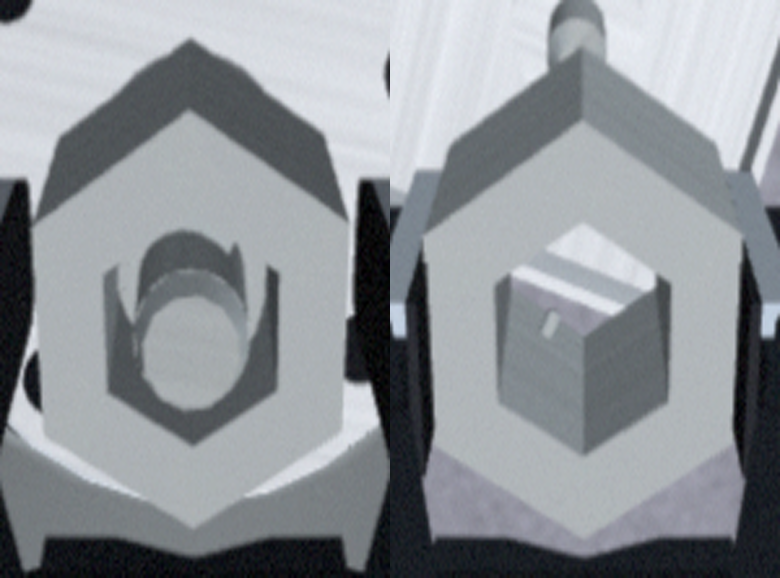

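```bash
cat > cal.py <<'E'
from h import *
import pickle
from scipy.optimize import least_squares
from scipy.spatial.transform import Rotation as Ro
L=lambda n:pickle.load(open(f"pics/{n}.pkl","rb"))
def crop(p,ox,oy,sx,sy): return [(ox+(u+.5)/sx-.5,oy+(v+.5)/sy-.5) for u,v in p]
F={n:L(n) for n in("w1","w2","w3","w7","w8")}
nut={"w1":crop([(293,112),(471,193),(487,388),(318,492),(150,415),(130,222)],265,150,6,6),
"w2":crop([(334,40),(495,128),(494,305),(338,390),(180,300),(175,128)],250,160,5,5),
"w3":crop([(190,108),(347,220),(343,430),(193,527),(43,432),(33,225)],245,195,2.6,3.5)}
nb=crop([(192,38),(325,137),(60,137)],245,195,2.6,3.5)
start={}
def P(f,X,d):  # d: translation + rotvec in camera frame
    R=Rm(f["orientation"]); R2=R@Ro.from_rotvec(d[3:]).as_matrix(); o=np.array(f["origin"])+R@d[:3]
    p=R2.T@(np.array(X)-o); s=p[:2]/p[2]; s=s*(1+f["k1"]*(s@s)); return s*K(f)+[f["cx"],f["cy"]]
def corners(c,a,z,r=.0277): return [[c[0]+r*np.cos(a+np.pi/3*k),c[1]+r*np.sin(a+np.pi/3*k),z] for k in range(6)]
def res(p,full=False):
    d=p[:6]; r=[]
    for n in nut:
        pr=np.array([P(F[n],X,d) for X in corners(p[6:8],p[8],.136,p[9])])
        for m in nut[n]: r+=list(pr[np.argmin(((pr-m)**2).sum(1))]-m)
    pr=np.array([P(F["w3"],X,d) for X in corners(p[6:8],p[8],.110,p[9])])
    for m in nb: r+=list(pr[np.argmin(((pr-m)**2).sum(1))]-m)
    ov=[]
    for n,pts in(("w7",[(.022,.02,crop([(183,124)],270,130,4,4)[0])]),("w8",[(.022,.02,crop([(349,273.5)],230,110,4,4)[0]),(.004,.02,crop([(349,257)],230,110,4,4)[0]),(.022,.0086,crop([(348,334)],230,110,4,4)[0])])):
        f=F[n]; q=(onz(f,320,150,.022)-onz(f,320,200,.022))[:2]; q/=np.linalg.norm(q)
        for z,rr,m in pts: r+=list(P(f,[p[10]+q[0]*rr,p[11]+q[1]*rr,z],d)-m)
    r=np.array(r)
    if full: return r
    return np.r_[r, d[:3]/.002, d[3:]/.01, (p[9]-.0275)/.0003]
p0=np.r_[np.zeros(6),.4943,-.1438,np.radians(18.6),.0275,.5645,.202]
s=least_squares(res,p0,x_scale=np.r_[[1e-3]*3,[1e-2]*3,1e-3,1e-3,.01,1e-4,1e-3,1e-3]); p=s.x
J=np.linalg.inv(s.jac.T@s.jac)
if __name__=="__main__":
    print("d mm",p[:3]*1e3,"rot mrad",p[3:6]*1e3,"nut",p[6:8]*1e3,np.degrees(p[8]),p[9],"post",p[10:]*1e3,"sd mm",1e3*np.sqrt(np.diag(J))[[6,7,10,11]])
    print(np.round(res(p,True),1).reshape(-1,2).tolist())
E
python3 cal.py
```

```text
d mm [-0.04403465  0.62088721 -0.49541318] rot mrad [-0.95639497  0.13770615 -0.29979011] nut [ 494.31000793 -143.83110743] 18.976006688263098 0.0274231634589576 post [564.38813835 201.35229093] sd mm [0.26987887 0.26930455 0.5290144  0.52212783]
[[-0.4, -0.3], [0.6, 0.5], [-0.0, -0.2], [1.1, -0.1], [-0.5, -0.2], [-0.8, 0.4], [0.2, -0.5], [0.4, 0.2], [-0.2, -0.3], [-0.1, -0.5], [0.2, 1.0], [-0.1, 0.5], [0.2, 0.5], [1.1, 1.0], [-1.0, 0.2], [-0.1, -0.4], [0.4, 0.1], [-0.1, 0.1], [-0.3, -0.5], [-0.4, -1.1], [-0.1, -0.6], [0.2, 0.9], [-0.2, 0.3], [-0.1, -0.4], [0.1, -0.7]]
```

```bash
cat > n8.py <<'E'
from cal import *
d=p[:6]; st=bot.observe(); t=st["position"]; print("tcp",t, st["tool_rot"])
f=F["w8"]
top=crop([(192,121),(352,234),(343,443),(194,537),(43,443),(35,234)],245,195,2.6,3.5)
bot_=crop([(192,46),(327,143),(60,143)],245,195,2.6,3.5)
def rr(x):
    R=Ro.from_euler("xyz",[x[3],x[4],x[5]]).as_matrix(); r=[]
    for z,pts in((.026,top),(0,bot_)):
        pr=np.array([P(f,x[:3]+R@np.array(X),d) for X in corners([0,0],0,z,p[9])])
        for m in pts: r+=list(pr[np.argmin(((pr-m)**2).sum(1))]-m)
    return np.array(r)
y0=st["tool_rot"][2]+np.pi/6
for free in (0,1):
    g=(lambda x:rr(x)) if free else (lambda x:rr(np.r_[x[:3],0,0,x[3]]))
    s8=least_squares(g,np.r_[t+[0,0,.0056],[0,0] if free else [],y0],x_scale=np.r_[[1e-3]*3,[.01]*(3 if free else 1)])
    print("nut-tcp mm",(s8.x[:3]-t)*1e3,"tilt/yaw",s8.x[3:],"rms",np.sqrt(np.mean(s8.fun**2)), "post-nut",(p[10:12]-s8.x[:2])*1e3)
E
python3 n8.py
```

```text
tcp [0.56482454 0.20364273 0.12123837] [-3.14102926e+00 -6.98229013e-04  2.26137941e-01]
nut-tcp mm [0.43701416 0.92950367 5.75229885] tilt/yaw [0.75142667] rms 0.31002075845120874 post-nut [-0.87341652 -3.21994381]
nut-tcp mm [0.53729764 0.8571372  5.72349024] tilt/yaw [-0.00564716 -0.00184125  0.75315265] rms 0.28634042394345166 post-nut [-0.9737     -3.14757733]
```

```bash
python3 - <<'E'
from h import *
rel([.5641,.2007,.05])
E
```

```text
shift [-0.14  0.27  7.12] rot [-0.03 -0.04  0.  ]
```

Request:
jog_arm([
  {"x": -0.14, "y": 0.27, "z": 1.5, "wx": 0, "wy": 0, "wz": 0, "claw": 48},
  {"x": -0.14, "y": 0.27, "z": 3, "wx": 0, "wy": 0, "wz": 0, "claw": 48},
  {"x": -0.14, "y": 0.27, "z": 4.5, "wx": 0, "wy": 0, "wz": 0, "claw": 48},
  {"x": -0.14, "y": 0.27, "z": 6, "wx": 0, "wy": 0, "wz": 0, "claw": 48},
  {"x": -0.14, "y": 0.27, "z": 6.8, "wx": 0, "wy": 0, "wz": 0, "claw": 48},
  {"x": -0.14, "y": 0.27, "z": 7.1, "wx": 0, "wy": 0, "wz": 0, "claw": 48},
  {"x": -0.14, "y": 0.27, "z": 7.1, "wx": 0, "wy": 0, "wz": 0, "claw": 48},
  {"x": -0.14, "y": 0.27, "z": 7.1, "wx": 0, "wy": 0, "wz": 0, "claw": 48},
])

```text
clock: 19.15
position: [0.5644, 0.2009, 0.0507]
tool_rot: [-3.141, -0.001, 0.226]
force: [0.4, -0.5, -1.8]
grip_width: 0.0475
```

```bash
python3 - <<'E'
from h import *
show(); rel([.5641,.2007,.05]); f=grab("wrist","w9")
im=cv2.cvtColor(f["pixels"],cv2.COLOR_RGB2BGR)[195:360,245:395]
cv2.imwrite("pics/w9c.png",cv2.resize(cv2.convertScaleAbs(im,alpha=1.5),None,fx=3.5,fy=3.5,interpolation=2))
E
```

```text
t 19.15 q [-0.77  0.79  0.49  1.81 -0.57  0.68  0.28] pos [564.4 200.9  50.7] rot [-3.1409e+00 -1.4000e-03  2.2620e-01] F [ 0.4 -0.5 -1.8] M [0.   0.01 0.02] w 0.0475
shift [-0.03  0.01  0.07] rot [-0.04 -0.08  0.  ]
```

View pics/w9c.png

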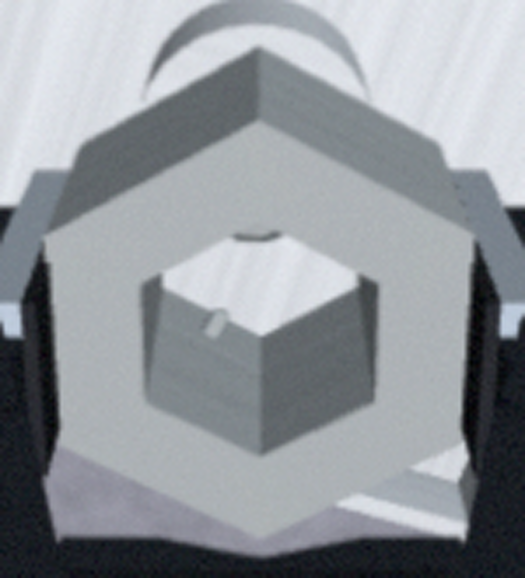

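```bash
cat > n9.py <<'E'
from cal import *
d=p[:6]; t=bot.observe()["position"]; f=L("w9")
top=crop([(260,121),(472,235),(464,443),(263,537),(58,443),(45,237)],245,195,3.5,3.5)
bt=crop([(260,47),(440,143),(80,143)],245,195,3.5,3.5)
def rr(x):
    r=[]
    for z,pts in((.026,top),(0,bt)):
        pr=np.array([P(f,X,d) for X in corners(x[:2],x[3],x[2]+z,p[9])])
        for m in pts: r+=list(pr[np.argmin(((pr-m)**2).sum(1))]-m)
    return np.array(r)
s9=least_squares(rr,np.r_[t+[0,0,.0056],.226+np.pi/6],x_scale=[1e-3]*3+[.01])
q=(onz(f,320,150,.022)-onz(f,320,200,.022))[:2]; q/=np.linalg.norm(q)
def pr2(c):
    r=[]
    for z,m in((.022,crop([(257,23)],245,195,3.5,3.5)[0]),(.004,crop([(257,-1)],245,195,3.5,3.5)[0])): r+=list(P(f,[c[0]+q[0]*.02,c[1]+q[1]*.02,z],d)-m)
    return np.array(r)
sp=least_squares(pr2,[.5643,.2012],x_scale=1e-3)
print("tcp",t,"nut-tcp",(s9.x[:3]-t)*1e3,"post",sp.x*1e3,sp.fun,"post-nut",(sp.x-s9.x[:2])*1e3, "target tcp",(t[:2]+sp.x-s9.x[:2])*1e3)
E
python3 n9.py
```

```text
tcp [0.56435353 0.20088321 0.05066499] nut-tcp [0.37477359 0.87726936 5.75182705] post [564.44032798 201.15923514] [-0.00853812  0.81296208  0.00940839 -0.88433248] post-nut [-0.28797511 -0.6012418 ] target tcp [564.06555439 200.28196578]
```

Request:
jog_arm([
  {"x": -0.03, "y": 0.04, "z": 0.3, "wx": 0, "wy": 0, "wz": 0, "claw": 48},
  {"x": -0.03, "y": 0.04, "z": 0.7, "wx": 0, "wy": 0, "wz": 0, "claw": 48},
  {"x": -0.03, "y": 0.04, "z": 1.1, "wx": 0, "wy": 0, "wz": 0, "claw": 48},
  {"x": -0.03, "y": 0.04, "z": 1.3, "wx": 0, "wy": 0, "wz": 0, "claw": 48},
  {"x": -0.03, "y": 0.04, "z": 1.5, "wx": 0, "wy": 0, "wz": 0, "claw": 48},
])

```text
clock: 19.82
position: [0.5642, 0.2004, 0.0355]
tool_rot: [-3.141, -0.001, 0.226]
force: [-0.7, 0.5, -1.7]
grip_width: 0.0476
```

```bash
python3 - <<'E'
from h import *
show(); rel([.5641,.2004,.03])
E
```

```text
t 19.82 q [-0.76  0.81  0.48  1.82 -0.58  0.65  0.29] pos [564.2 200.4  35.5] rot [-3.1409e+00 -1.4000e-03  2.2620e-01] F [-0.7  0.5 -1.7] M [-0.04 -0.03 -0.  ] w 0.0476
shift [-0.01 -0.    0.55] rot [-0.04 -0.08  0.  ]
```

Now I'll feel down over the taper in small steps.

Request:
jog_arm([
  {"x": -0.01, "y": 0, "z": 0.05, "wx": 0, "wy": 0, "wz": 0, "claw": 48},
  {"x": -0.01, "y": 0, "z": 0.1, "wx": 0, "wy": 0, "wz": 0, "claw": 48},
  {"x": -0.01, "y": 0, "z": 0.15, "wx": 0, "wy": 0, "wz": 0, "claw": 48},
])

```text
clock: 20.2
position: [0.5641, 0.2004, 0.0341]
tool_rot: [-3.141, -0.001, 0.226]
force: [-0.9, 0.2, -1.2]
grip_width: 0.0474
```

Request:
jog_arm([
  {"x": 0, "y": 0, "z": 0.05, "wx": 0, "wy": 0, "wz": 0, "claw": 48},
  {"x": 0, "y": 0, "z": 0.1, "wx": 0, "wy": 0, "wz": 0, "claw": 48},
  {"x": 0, "y": 0, "z": 0.15, "wx": 0, "wy": 0, "wz": 0, "claw": 48},
])

```text
clock: 20.58
position: [0.5641, 0.2004, 0.0325]
tool_rot: [-3.141, -0.001, 0.226]
force: [0.1, -0.1, -1.4]
grip_width: 0.0475
```

```bash
python3 - <<'E'
from h import *
show()
E
```

```text
t 20.57 q [-0.76  0.82  0.47  1.82 -0.58  0.65  0.29] pos [564.1 200.4  32.5] rot [-3.1409e+00 -1.4000e-03  2.2610e-01] F [ 0.1 -0.1 -1.4] M [-0.03  0.05  0.  ] w 0.0475
```

No contact so far. Continuing.

Request:
jog_arm([
  {"x": 0, "y": 0, "z": 0.06, "wx": 0, "wy": 0, "wz": 0, "claw": 48},
  {"x": 0, "y": 0, "z": 0.12, "wx": 0, "wy": 0, "wz": 0, "claw": 48},
  {"x": 0, "y": 0, "z": 0.18, "wx": 0, "wy": 0, "wz": 0, "claw": 48},
  {"x": 0, "y": 0, "z": 0.25, "wx": 0, "wy": 0, "wz": 0, "claw": 48},
])

```text
clock: 21.08
position: [0.5641, 0.2004, 0.0299]
tool_rot: [-3.141, -0.001, 0.226]
force: [-0.7, 0.1, -1.9]
grip_width: 0.0473
```

Request:
jog_arm([
  {"x": 0, "y": 0, "z": 0.06, "wx": 0, "wy": 0, "wz": 0, "claw": 48},
  {"x": 0, "y": 0, "z": 0.12, "wx": 0, "wy": 0, "wz": 0, "claw": 48},
  {"x": 0, "y": 0, "z": 0.18, "wx": 0, "wy": 0, "wz": 0, "claw": 48},
  {"x": 0, "y": 0, "z": 0.25, "wx": 0, "wy": 0, "wz": 0, "claw": 48},
])

```text
clock: 21.58
position: [0.5641, 0.2004, 0.0274]
tool_rot: [-3.141, -0.001, 0.226]
force: [0.5, 0.4, -1.2]
grip_width: 0.047
```

Request:
jog_arm([
  {"x": 0, "y": 0, "z": 0.06, "wx": 0, "wy": 0, "wz": 0, "claw": 48},
  {"x": 0, "y": 0, "z": 0.12, "wx": 0, "wy": 0, "wz": 0, "claw": 48},
  {"x": 0, "y": 0, "z": 0.18, "wx": 0, "wy": 0, "wz": 0, "claw": 48},
  {"x": 0, "y": 0, "z": 0.25, "wx": 0, "wy": 0, "wz": 0, "claw": 48},
])

```text
clock: 22.08
position: [0.5641, 0.2004, 0.0249]
tool_rot: [-3.141, -0.001, 0.226]
force: [-0.3, 0.7, -2.2]
grip_width: 0.0471
```

```bash
python3 - <<'E'
from h import *
show()
E
```

```text
t 22.07 q [-0.75  0.83  0.46  1.82 -0.59  0.63  0.3 ] pos [564.1 200.4  24.9] rot [-3.1409e+00 -1.4000e-03  2.2610e-01] F [-0.3  0.7 -2.2] M [0.03 0.02 0.01] w 0.0471
```

Request:
jog_arm([
  {"x": 0, "y": 0, "z": 0.1, "wx": 0, "wy": 0, "wz": 0, "claw": 48},
  {"x": 0, "y": 0, "z": 0.2, "wx": 0, "wy": 0, "wz": 0, "claw": 48},
  {"x": 0, "y": 0, "z": 0.3, "wx": 0, "wy": 0, "wz": 0, "claw": 48},
  {"x": 0, "y": 0, "z": 0.4, "wx": 0, "wy": 0, "wz": 0, "claw": 48},
])

```text
clock: 22.58
position: [0.5641, 0.2004, 0.0208]
tool_rot: [-3.141, -0.001, 0.226]
force: [0.6, -0.2, -1.8]
grip_width: 0.0473
```

Request:
jog_arm([
  {"x": 0, "y": 0, "z": 0.06, "wx": 0, "wy": 0, "wz": 0, "claw": 48},
  {"x": 0, "y": 0, "z": 0.12, "wx": 0, "wy": 0, "wz": 0, "claw": 48},
  {"x": 0, "y": 0, "z": 0.18, "wx": 0, "wy": 0, "wz": 0, "claw": 48},
  {"x": 0, "y": 0, "z": 0.25, "wx": 0, "wy": 0, "wz": 0, "claw": 48},
])

```text
clock: 23.08
position: [0.5642, 0.2004, 0.0183]
tool_rot: [-3.141, -0.001, 0.226]
force: [0.5, -0.1, -0.8]
grip_width: 0.0474
```

```bash
python3 - <<'E'
from h import *
show()
E
```

```text
t 23.07 q [-0.74  0.84  0.46  1.82 -0.6   0.62  0.3 ] pos [564.2 200.4  18.3] rot [-3.1409e+00 -1.5000e-03  2.2620e-01] F [ 0.5 -0.1 -0.8] M [-0.04 -0.03 -0.  ] w 0.0474
```

Contact is expected at TCP z of about 16.4 mm, so I'll use 0.5 mm steps from here.

Request:
jog_arm([
  {"x": 0, "y": 0, "z": 0.05, "wx": 0, "wy": 0, "wz": 0, "claw": 48},
  {"x": 0, "y": 0, "z": 0.1, "wx": 0, "wy": 0, "wz": 0, "claw": 48},
])

```text
clock: 23.32
position: [0.5642, 0.2004, 0.0172]
tool_rot: [-3.141, -0.001, 0.226]
force: [-0.1, -0.8, -1.1]
grip_width: 0.0473
```

Request:
jog_arm([
  {"x": 0, "y": 0, "z": 0.03, "wx": 0, "wy": 0, "wz": 0, "claw": 48},
  {"x": 0, "y": 0, "z": 0.06, "wx": 0, "wy": 0, "wz": 0, "claw": 48},
])

```text
clock: 23.58
position: [0.5642, 0.2004, 0.0166]
tool_rot: [-3.141, -0.002, 0.226]
force: [-0.1, 0.9, -0.7]
grip_width: 0.0476
```

Request:
jog_arm([
  {"x": 0, "y": 0, "z": 0.02, "wx": 0, "wy": 0, "wz": 0, "claw": 48},
  {"x": 0, "y": 0, "z": 0.04, "wx": 0, "wy": 0, "wz": 0, "claw": 48},
])

```text
clock: 23.82
position: [0.5641, 0.2004, 0.0166]
tool_rot: [-3.141, -0.001, 0.226]
force: [-3.1, -1.6, 9.8]
grip_width: 0.0477
```

```bash
python3 - <<'E'
from h import *
show()
E
```

```text
t 23.82 q [-0.74  0.84  0.45  1.82 -0.6   0.62  0.3 ] pos [564.1 200.4  16.6] rot [-3.1406e+00 -1.4000e-03  2.2610e-01] F [-3.1 -1.6  9.8] M [-0.21  0.85  0.07] w 0.0477
```

Request:
jog_arm([
  {"x": 0, "y": 0, "z": 0, "wx": 0, "wy": 0, "wz": 0, "claw": 52},
  {"x": 0, "y": 0, "z": 0, "wx": 0, "wy": 0, "wz": 0, "claw": 56},
  {"x": 0, "y": 0, "z": 0, "wx": 0, "wy": 0, "wz": 0, "claw": 60},
  {"x": 0, "y": 0, "z": 0, "wx": 0, "wy": 0, "wz": 0, "claw": 64},
  {"x": 0, "y": 0, "z": 0, "wx": 0, "wy": 0, "wz": 0, "claw": 70},
  {"x": 0, "y": 0, "z": 0, "wx": 0, "wy": 0, "wz": 0, "claw": 76},
  {"x": 0, "y": 0, "z": 0, "wx": 0, "wy": 0, "wz": 0, "claw": 76},
], squeeze=20)

```text
clock: 24.7
position: [0.5642, 0.2004, 0.0166]
tool_rot: [-3.141, -0.002, 0.226]
force: [-0.0, -0.2, 0.0]
grip_width: 0.0652
```

```bash
python3 - <<'E'
from h import *
show(); f=grab("wrist","w10")
E
```

```text
t 24.70 q [-0.74  0.84  0.45  1.82 -0.6   0.62  0.3 ] pos [564.2 200.4  16.6] rot [-3.1406e+00 -1.5000e-03  2.2600e-01] F [-0.  -0.2  0. ] M [-0.    0.02 -0.  ] w 0.0652
```

View pics/w10.png

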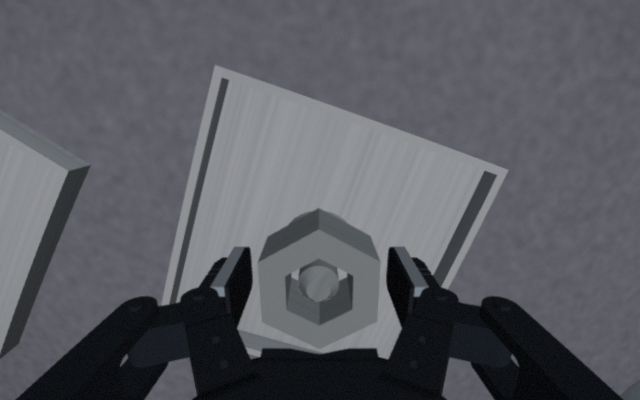

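The nut is released with the post tip visible in its bore at (319,281), and both pads are clear of it. I'll retreat straight up and check.

Request:
jog_arm([
  {"x": 0, "y": 0, "z": -0.5, "wx": 0, "wy": 0, "wz": 0, "claw": 78},
  {"x": 0, "y": 0, "z": -1.5, "wx": 0, "wy": 0, "wz": 0, "claw": 80},
  {"x": 0, "y": 0, "z": -3, "wx": 0, "wy": 0, "wz": 0, "claw": 80},
  {"x": 0, "y": 0, "z": -6, "wx": 0, "wy": 0, "wz": 0, "claw": 80},
  {"x": 0, "y": 0, "z": -10, "wx": 0, "wy": 0, "wz": 0, "claw": 80},
  {"x": 0, "y": 0, "z": -14, "wx": 0, "wy": 0, "wz": 0, "claw": 80},
  {"x": 0, "y": 0, "z": -15, "wx": 0, "wy": 0, "wz": 0, "claw": 80},
  {"x": 0, "y": 0, "z": -15, "wx": 0, "wy": 0, "wz": 0, "claw": 80},
  {"x": 0, "y": 0, "z": -15, "wx": 0, "wy": 0, "wz": 0, "claw": 80},
])

```text
clock: 25.88
position: [0.5635, 0.2002, 0.1657]
tool_rot: [-3.141, -0.0, 0.226]
force: [0.2, 0.1, -0.0]
grip_width: 0.0681
```

```bash
python3 - <<'E'
from h import *
show(); f=grab("wrist","w11"); s=grab("side","s11"); grab("scene","sc11")
a=cv2.resize(cv2.cvtColor(f["pixels"],cv2.COLOR_RGB2BGR)[130:250,265:375],None,fx=3.5,fy=3.5,interpolation=2)
b=cv2.resize(cv2.cvtColor(s["pixels"],cv2.COLOR_RGB2BGR)[130:250,235:345],None,fx=3.5,fy=3.5,interpolation=2)
cv2.imwrite("pics/f11.png",np.hstack([a,b]))
E
```

```text
t 25.88 q [-0.85  0.64  0.62  1.76 -0.46  0.89  0.2 ] pos [563.5 200.2 165.7] rot [-3.1408e+00 -2.0000e-04  2.2620e-01] F [ 0.2  0.1 -0. ] M [-0.01 -0.    0.03] w 0.0681
```

View pics/f11.png

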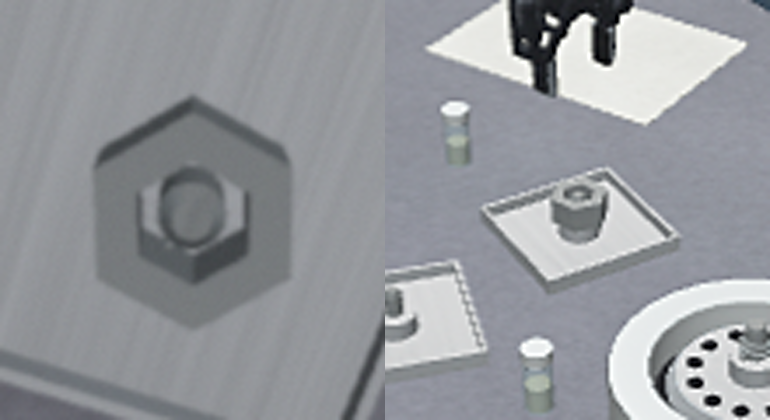

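View pics/sc11.png

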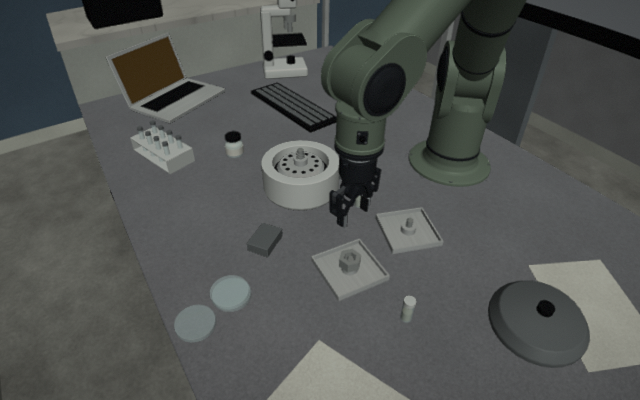

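The nut lies flat on the shoulder in the farther tray, at (349,261) in the scene view, with the post in its bore. The bystanders I can see are where they were; vial_a is hidden behind the gripper in the scene view, but stands as before in the side crop. I'm handing in.

```bash
python3 - <<'E'
from h import *
print(bot.job_done())
E
```

```text
the job is handed in; nothing more can be done
None
```

The nut is off the spindle and parked over the post in the farther tray, released and lying flat on the shoulder. I handed the job in at about 26 s; no verdict is reported.

**Unscrewing:** I did it in one grip, not several, because the last joint had enough range. The nut turned about 267° clockwise and rose about 17.5 mm as it turned. Apart from a 4.3 N reading as the jaws first closed, the wrist force I read between steps stayed at about 3 N or less. I then lifted it well clear of the tip.

**Parking:** The nut went down over the post with no side contact and met the shoulder with about 10 N, at the height I expected.

**Last checks:**
- **Fit:** The wrist and side pictures show the nut flat on the shoulder with the post in its bore. I did not measure its final offset or tilt.
- **Release:** The wrist force was zero after letting go, and the gripper stood about 150 mm clear.
- **Bystanders:** The vials and slide box look unmoved; the scene view hid one vial, but the side view shows it standing. The jar also looks in place in the scene view.

**Disagreements:** My wrist-camera estimates of the post's position differed by 1–3 mm between heights. I settled this by correcting the camera calibration against the nut and post. Even then, the nut appeared about 1 mm off the gripper's centre, so I aimed using the nut and post as seen together in one picture.

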